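Clip a test panel into the spray-out board

ROBOT

A 7-joint arm with a two-finger parallel gripper is mounted at the origin on the work surface. World frame = base frame: x ahead of the robot, y to its left, z up, the work surface at z = 0. Lengths are in m, angles in degrees, forces in N, time in s.
With the tool pointing down it reaches from about 0.425 to 0.875 m from the base axis. Payload 4.7 kg.
Tool frame: the origin (TCP) lies at the very end of the fingers, on their centre line; the grasp point (between the pads) lies 19 mm behind it; z points along the fingers, y is the direction in which the jaws open and shut (so a half turn about z gives the same grasp; the last joint's range is limited). The gripper opens to 87 mm and grips with 3 to 60 N. Pads are 19 mm wide; open, the fingers measure 117 mm over their backs; the gripper's body (75 mm by 190 mm) begins 51 mm behind the grasp point.
Start: joints at [-75.51, 18.392, -4.016, 83.108, 1.295, 78.541, -3.26], TCP at [0.154, 0.632, 0.223] pointing down, gripper open.
Joint ranges: [-163.93, 163.93], [-17.29, 119.83], [-79.2, 71.16], [3.27, 140.29], [-89.18, 269.18], [5.43, 117.66], [-154.24, 154.24]. Speed limits (degrees/s): [147.25, 147.25, 180, 180, 180, 180, 180].

INTERFACE

Orientations are given as [roll, pitch, yaw] about the fixed x, y, z axes, in that order (R = Rz(yaw) Ry(pitch) Rx(roll)).
In Python, from cell import monitor, read_camera, camera_info, env, look_for gives the robot as it stands.
- The arm moves only by the tool servo_tool, never from a script. Its argument "commands" is one flat list of numbers, 6 for each row, row after row: the shift along the tool's x, y, z in mm, then the turn, a rotation vector about the tool's x, y, z in degrees. A call has 1 to 10 rows; each row shifts and turns the commanded pose from where the row before left it, along the tool's axes as they then stand; what a row does not reach is not made up. A row lasts 1/10 s, in which the tool goes at most 50 mm and 8.59 degrees, less where a joint would pass 70% of its speed; a pose out of reach is approached as far as the arm can. A call is refused whole if a number of a shift passes 50 or a number of a turn 8.59, either way. A call with a gripper value outside its range is refused whole. "jaw" is the finger opening in mm, from 0 to 87, set as the call begins (left out, the last holds). The fingers move at their own pace and stop on an object; "newtons" is the grip in N (left out, the last holds). Time passes only in rows, so rows that do not move let the fingers close. It gives the time, the measured TCP pose, the force and the opening at its end, in the units of the state.
- monitor.get_obs(): the state, without advancing time (a new reading comes with each control period).
- read_camera(name): name is "side" or "top" or "wrist"; returns (picture, depth): 384x512x3 uint8, red, green, blue; 384x512 float32, m along the optical axis (not along the pixel's ray), 0 where there is no reading.
- camera_info(name): a dict with "camera_matrix" (3x3 intrinsics, pixels), "k1" (the pictures are not rectified: a ray, as slopes to the right and down, at radius r is drawn at 1 + k1 r^2 times it, then the intrinsics apply), "R" (3x3) and "t" (3): a world point X has camera coordinates R X + t; the wrist camera has in their place "T_tool_cam" (4x4, takes a point from camera to tool coordinates, whose origin is the TCP and whose axes are the flange's). Camera axes: x right, y down, z forward; pixel columns grow to the right and rows downward; lengths in m; the calibration is good to about 2 mm. A picture is of the moment at which its call begins: read the wrist's pose just before it. camera_info takes no time and is no camera call.
- env.sign_off(): hands the job in, once; it reports no verdict.
Trained networks look in the newest picture that a camera, given by its name, has taken for a name from the list of things; names that differ only in an ending like _2 or _b are one class to them, and where a whole thing is asked for, a point or a joint stands for the part that bears it (a point fixed in the world has none). Each returns a list of dicts, best first, with "conf" (0 to 1); they miss things now and then, are a little off and sometimes report something else, mostly with a low value. They report only what shows in the picture. A call takes as long as a camera call. They do not tell look-alikes from the thing itself.
- look_for(camera, label): "box" ([left, top, width, height] in pixels, round what is visible of it).
The state is a dict: "time_s": time; "qpos": joint angles; "joint_velocities": joint speeds; "effort": joint torques, N m; "tool_pos": TCP position; "tool_rot": TCP orientation; "force": force on the tool from outside, world axes, zero at the start; "wrist_torque": the same for the moment, N m; "grip_width": finger opening in m.
Only numpy, scipy, OpenCV 4.12 (cv2) and the standard library are available. Lean on these libraries where they do the work, as an engineer would, in place of code of your own. Each camera call takes 0.05 s, during which the arm holds its last target.

TASK

On the paint-mixing bench, lift the spring clip of the panel board fully up so that it stays open, then slide the bare metal test panel from its wooden rest along the board's bed, between the side guides, and push it home against the sprung end stop, with a push of 7 to 10 N and no more. Then guide the clip back down onto the panel without letting it snap or ramming it, and let go, leaving the panel flat, still touching the stop and held by the clip. Do not disturb the tins and the cup.

Things in the scene. Friction and masses are not known exactly. Their poses are not given: they have to be found in the camera images.
- board: Panel board, fixed to the bench: grey base plate 235 (x) by 112 mm (y), 10 mm thick, and on it a dark steel bed 40 mm wide (y), top 40 mm above the bench, from x = -55 to +110 mm: fingers have 30 mm of free depth beside the bed under a panel that overhangs it. Origin: on the bench under 'home'. +x is the way the panel is pushed in, z up.
- home (a point): Point on the bed's top, 40 mm over the board's origin, axes as the board's: where the centre of the panel's underside lies when the panel bears on the end stop in its middle setting. The real stop may be 10 mm nearer (x = -10) to 4 mm farther (x = +4), so that only touch tells when the panel is home.
- fence: Two rigid steel side guides of the board; same origin and axes as the board. From x = +22 to +64 mm they stand 63 mm apart, for the 60 mm panel; from x = +3 to +22 mm their mouths flare to about 75 mm. They stand 8 mm above the bed.
- stopper: Fixed dark steel block behind the bed, carrying the end stop; origin and axes as the board's. The stop: a black bar across the bed, 56 mm wide (y), 8.5 mm high, on two rods clamped in the block, its face anywhere from x = +50 to +64 mm. It gives 1 mm per 4 N, up to 6 mm, damped: meet it slowly. Home: pushed with 7 to 10 N, some 2 N of it friction (more if pressed down on the bed).
- clip (a joint): Spring clip's angle: 0 shut on the bare bed, about 0.11 shut on the panel, growing as it is lifted, end at 1.65 (just past upright). Over-centre spring: below 0.75 it pulls shut (about 5 N at the roller, 7 N under its pressing bar on a panel) and snaps shut if let go; above 0.75 it pulls open (about 4 N at the roller) and stays fully open.
- clip_hinge (a point): Hinge axis of the clip, along the board's y: on the board at x = +85 mm, 56 mm above the bench, beyond the stop. Axes as the board's.
- clip_grip (a point): Centre of the clip's grip: a black roller, diameter 13 mm, 26 mm long along the board's y, at the clip's free end, 83 mm from the hinge. Shut: at x = +5 mm of the board, 78 mm above the bench. Pinch it from above by its two ends (fingers closing along y); it turns between the fingers as the clip swings. The arm is 18 mm wide, so fingers straddle it upright too.
- clip_bar (a point): Centre of the clip's pressing bar: 44 mm long along y, 8 mm in diameter, 47 mm from the hinge, 12 mm below the arm. Shut: at x = +40 mm of the board, touching the bed from above.
- panel: Loose bare steel test panel, 120 mm (its x) by 60 mm (its y), 5 mm thick, about 0.3 kg; either end may go first. Origin: centre of its underside; z up. It can be pinched across its 60 mm width.
- rest: Fixed rest on which the panel starts: a grey foot 110 by 90 by 8 mm and on it a wooden block 90 mm (x) by 40 mm (y), top 32 mm above the bench. Origin: centre of its underside. The panel lies on it along x, overhanging both sides by about 10 mm.
- tin: Bystander: blue paint tin, 86 mm in diameter, 112 mm high; origin under its centre.
- small_tin: Bystander: small blue paint tin, 66 mm in diameter, 78 mm high; origin under its centre.
- cup: Bystander: white plastic mixing cup, 80 mm across the rim, 95 mm high; origin under its centre.
There are look-alikes about, which are no part of the job. Of the things like the panel, leave any that is blue; of the rest the smaller one is meant.

How it is judged (in metres and radians):
On the way, in this order (a step that is already met when the one before it is completed fails the run):
1. the clip is lifted open and the panel is not yet on the board (value of joint clip above 1.35 rad and horizontal distance between panel and home above 0.05 m), for 0.2 s.
2. with the clip open, the panel is pushed home until it bears on the end stop with at least 3 N (value of joint clip above 1.2 rad and contact force between panel and stopper above 3 N), for 0.02 s.
At the end, for the whole second after the job is handed in: The panel lies flat and still on the bed between the guides (3 mm across, 0.06 rad), bearing on the end stop with over 0.1 N (13.5 mm short of to 8.5 mm past 'home', as the stop is set), and the clip is down on it (0.06 to 0.16 rad) pressing with over 2 N (x of panel in the frame of home between -0.0135 and 0.0085 m and y of panel in the frame of home between -0.003 and 0.003 m and z of panel in the frame of home between -0.002 and 0.002 m and angle between the x axis of panel and the x axis of home, either way round below 0.06 rad and angle between panel's own z axis and vertical below 0.04 rad and value of joint clip between 0.06 and 0.16 rad and contact force between clip and panel above 2 N and linear speed of panel below 0.01 m/s and contact force between panel and stopper above 0.1 N); the robot touches nothing.
It fails at once if the panel is pushed against the end stop with more than 12 N, or jammed in the guides with more than 15 N (contact force between panel and stopper above 12 N or contact force between panel and fence above 15 N).
It fails at once if the clip is pressed onto the panel with more than 25 N (contact force between clip and panel above 25 N).
It fails at once if the clip snaps shut (faster than 8 rad/s) (velocity of joint clip below -8 rad/s).
It fails at once if a tin or the cup is moved more than 15 mm (distance of any of tin, small_tin, cup from where it was at the start of the episode above 0.015 m).
It also fails if it takes over 72 s, if anything falls off the work surface, if the arm or the gripper's body presses on something with over 40 N, if the wrist force passes 120 N, or if a joint passes its speed limit or range.

## Working session

There is one attempt and no reset: what is moved stays moved. The work goes in short steps, Python scripts to look and compute and a tool call to move; the robot and the scene stay as the last step left them, time stands still between calls to the robot, and variables do not carry over. Pictures are saved under pics/ and viewed, and the job is handed in when it is done.

Besides the shell and the picture viewer there is one more tool, called after "Emit:" by a JSON object that holds its "api" and its "payload". servo_tool: Moves the arm, as the interface text tells. Its arguments: {"type":"object","properties":{"commands":{"type":"array","items":{"type":"number"}},"jaw":{"type":"number"},"newtons":{"type":"number"}},"required":["commands"]}

```bash
ls; mkdir -p pics
cat > h.py <<'E'
import numpy as np, cv2
from scipy.spatial.transform import Rotation as Ro
from cell import monitor, read_camera, camera_info, env, look_for
def toolT():
    o=monitor.get_obs(); T=np.eye(4)
    T[:3,:3]=Ro.from_euler('xyz',o['tool_rot'],degrees=True).as_matrix(); T[:3,3]=o['tool_pos']; return T
def cam(name,T=None):
    c=camera_info(name); K=np.array(c['camera_matrix']); 
    if 'R' in c:
        R=np.array(c['R']);t=np.array(c['t'])
    else:
        W=T@np.array(c['T_tool_cam']); R=W[:3,:3].T; t=-R@W[:3,3]
    return K,c['k1'],R,t
def grab(name,fn):
    T=toolT(); p,d=read_camera(name); cv2.imwrite('pics/'+fn+'.png',p[:,:,::-1]); np.savez('pics/'+fn+'.npz',p=p,d=d,T=T,name=name); return p,d,T
def ray(C,uv):
    K,k1,R,t=C
    uv=np.atleast_2d(np.asarray(uv,float)); x=(uv-[K[0,2],K[1,2]])/[K[0,0],K[1,1]]
    s=x.copy()
    for _ in range(20): s=x/(1+k1*(s**2).sum(1,keepdims=True))
    return np.c_[s,np.ones(len(s))]
def pix2z(C,uv,z):
    r=ray(C,uv); K,k1,R,t=C; o=-R.T@t; w=r@R
    return o+w*((z-o[2])/w[:,2:3])
def cloud(C,d):
    h,w=d.shape; u,v=np.meshgrid(np.arange(w),np.arange(h))
    r=ray(C,np.c_[u.ravel(),v.ravel()])*d.reshape(-1,1)
    return ((r-C[3])@C[2]).reshape(h,w,3)
def proj(C,X):
    K,k1,R,t=C; c=np.atleast_2d(X)@R.T+t; s=c[:,:2]/c[:,2:]; s=s*(1+k1*(s**2).sum(1,keepdims=True)); return s*[K[0,0],K[1,1]]+[K[0,2],K[1,2]]
def load(fn):
    z=np.load('pics/'+fn+'.npz'); return z['p'],z['d'],cam(str(z['name']),z['T'])
E
python3 - <<'E'
from h import *
for n in ('top','side','wrist'):
    grab(n,n+'0')
    for l in ('board','panel','rest','clip_grip','tin','small_tin','cup'):
        print(n,l,[(np.round(r['box']).astype(int).tolist(),round(r['conf'],2)) for r in look_for(n,l)])
print(monitor.get_obs())
E
```

```text
pics
top board [([190, 169, 47, 83], 0.87)]
top panel [([307, 183, 29, 46], 0.81), ([330, 145, 34, 41], 0.73), ([201, 184, 33, 27], 0.63), ([100, 194, 38, 37], 0.24)]
top rest [([305, 193, 29, 36], 0.78), ([202, 184, 28, 21], 0.31)]
top clip_grip [([204, 174, 15, 34], 0.64)]
top tin [([99, 197, 42, 35], 0.74)]
top small_tin [([387, 214, 28, 24], 0.71)]
top cup [([241, 118, 25, 35], 0.81)]
side board [([226, 221, 88, 48], 0.88)]
side panel [([222, 151, 30, 18], 0.85), ([260, 164, 38, 10], 0.75), ([309, 168, 41, 30], 0.73)]
side rest [([259, 175, 36, 10], 0.89), ([242, 224, 29, 9], 0.43)]
side clip_grip [([240, 224, 35, 12], 0.59)]
side tin [([253, 289, 39, 57], 0.75)]
side small_tin [([288, 122, 18, 28], 0.79), ([224, 220, 92, 48], 0.64), ([257, 163, 38, 14], 0.27)]
side cup [([241, 221, 33, 18], 0.71), ([190, 180, 26, 39], 0.62)]
wrist board []
wrist panel []
wrist rest []
wrist clip_grip []
wrist tin []
wrist small_tin []
wrist cup []
{'time_s': 1.2, 'qpos': array([-75.50981576,  18.39421293,  -4.01603624,  83.10884887,
         1.29453128,  78.53922331,  -3.26070454]), 'joint_velocities': array([-0.0198205 ,  0.04795485,  0.07364365, -0.05216596,  0.08076327,
       -0.01257187,  0.00322848]), 'effort': array([-8.30577932e-06, -4.91128027e+01, -4.03276691e-01, -3.12772250e+01,
       -6.37640920e-02,  3.38347780e-02,  2.05266724e-05]), 'tool_pos': array([0.1537805 , 0.6315671 , 0.22254916]), 'tool_rot': array([1.79997179e+02, 2.23183831e-03, 1.66317783e+02]), 'force': array([-0.26778955, -0.30581561, -0.3766085 ]), 'wrist_torque': array([ 0.00314307, -0.02579979, -0.00085219]), 'grip_width': 0.0867845823191908}
```

View images.

Run:
```python
import cv2
t=cv2.imread('pics/top0.png'); s=cv2.imread('pics/side0.png')
cv2.imwrite('pics/top0c.png',cv2.resize(t[90:270,80:440],None,fx=2.2,fy=2.2,interpolation=cv2.INTER_CUBIC))
cv2.imwrite('pics/side0c.png',cv2.resize(s[90:360,150:400],None,fx=2.2,fy=2.2,interpolation=cv2.INTER_CUBIC))
```

```text
(no output)
```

View pics/top0c.png

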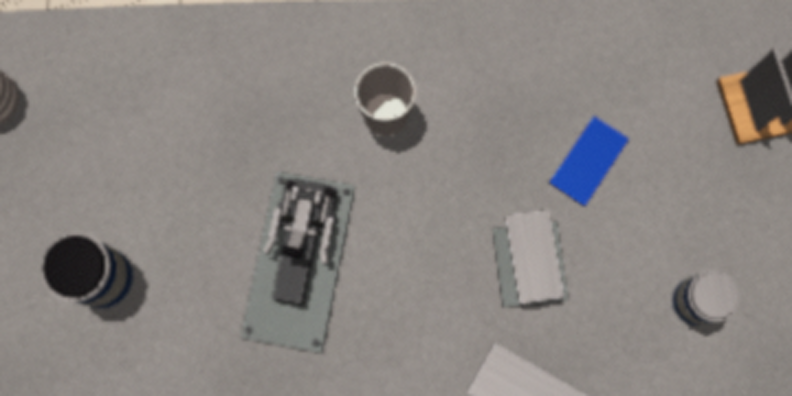

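View pics/side0c.png

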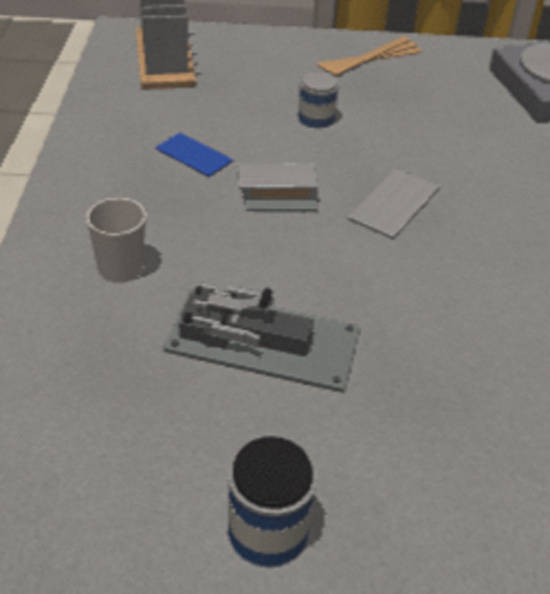

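View pics/wrist0.png

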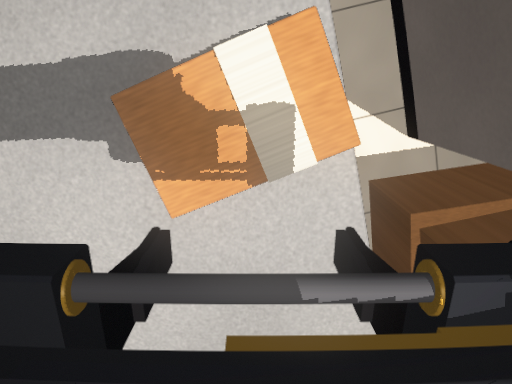

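Run:
```python
from h import *
p,d,C=load('top0'); 
o=lambda a:(np.array(a)/2.2+[80,90])
print('cam',-C[2].T@C[3])
print('plate corners',pix2z(C,o([[278,174],[354,188],[322,352],[243,338]]),.01).round(4))
print('bed end',pix2z(C,o([[274,303],[305,307]]),.04).round(4))
print('panel',pix2z(C,o([[505,213],[550,209],[566,300],[520,306]]),.037).round(4))
print('tin',pix2z(C,o([77,267]),.112),'small',pix2z(C,o([714,297]),.078),'cup',pix2z(C,o([385,93]),.095))
P=cloud(C,d)
def box(b,zl,zh):
    l,t,w,h=b; q=P[t:t+h,l:l+w].reshape(-1,3); q=q[(q[:,2]>zl)&(q[:,2]<zh)]; return q
q=box([300,178,42,55],.03,.045); print(len(q)); print(cv2.minAreaRect(q[:,:2].astype(np.float32)*1000),q.mean(0))
q=box([185,165,56,90],.004,.018); print(len(q)); print(cv2.minAreaRect(q[:,:2].astype(np.float32)*1000))
p,d,C=load('side0')
P=cloud(C,d)
q=box([255,155,46,35],.03,.045); print(len(q)); print(cv2.minAreaRect(q[:,:2].astype(np.float32)*1000))
q=box([220,215,100,60],.004,.018); print(len(q)); print(cv2.minAreaRect(q[:,:2].astype(np.float32)*1000))
```

```text
cam [0.37622478 0.01210774 1.11439288]
plate corners [[0.6738 0.1717 0.01  ]
 [0.6518 0.0662 0.01  ]
 [0.428  0.1107 0.01  ]
 [0.4481 0.2167 0.01  ]]
bed end [[0.4913 0.1709 0.04  ]
 [0.4854 0.1301 0.04  ]]
panel [[ 0.6069 -0.1373  0.037 ]
 [ 0.6113 -0.1983  0.037 ]
 [ 0.4882 -0.2129  0.037 ]
 [ 0.4817 -0.1516  0.037 ]]
tin [[0.53176916 0.40917817 0.112     ]] small [[ 0.48303233 -0.39724782  0.078     ]] cup [[0.7579333 0.0205473 0.095    ]]
839
((549.1403198242188, -172.8714599609375), (121.24453735351562, 61.09478759765625), 6.896958827972412) [ 0.54827623 -0.17275953  0.03581179]
1725
((550.1279296875, 155.054443359375), (156.8055419921875, 257.7241516113281), 85.60787200927734)
412
((546.1372680664062, -172.88885498046875), (119.74996948242188, 67.83396911621094), 7.325695037841797)
1389
((556.5784912109375, 135.3674774169922), (198.1671600341797, 261.4051513671875), 89.6206283569336)
```

```bash
cat >> h.py <<'E'
def B(yaw,org): # board frame -> world
    a=np.radians(yaw); return np.array(org), np.array([[np.cos(a),-np.sin(a)],[np.sin(a),np.cos(a)]])
def go(x,y,z,yaw=None):
    T=toolT(); d=T[:3,:3].T@(np.array([x,y,z])-T[:3,3])*1000
    o=monitor.get_obs(); s='tool shift mm %s'%d.round(1)
    if yaw is not None:
        Rg=Ro.from_euler('xyz',[180,0,yaw],degrees=True).as_matrix(); s+=' turn(tool) %s'%np.degrees(Ro.from_matrix(T[:3,:3].T@Rg).as_rotvec()).round(2)
    print(s)
E
python3 - <<'E'
from h import *
print(camera_info('wrist')); go(.50,.15,.32,168.7)
E
```

```text
{'camera_matrix': array([[337.1295795 ,   0.        , 252.48974207],
       [  0.        , 337.1295795 , 190.28700434],
       [  0.        ,   0.        ,   1.        ]]), 'k1': -0.05692434770189001, 'T_tool_cam': array([[-1.52164636e-04, -9.56834319e-01, -2.90633899e-01,
         8.10153334e-02],
       [ 9.99999969e-01, -8.84401212e-05, -2.32395769e-04,
         1.26480865e-03],
       [ 1.96660550e-04, -2.90633925e-01,  9.56834303e-01,
        -1.63144894e-01],
       [ 0.00000000e+00,  0.00000000e+00,  0.00000000e+00,
         1.00000000e+00]])}
tool shift mm [-450.3 -386.   -97.5] turn(tool) [ 0.    0.   -2.38]
```

Emit:
{"api": "servo_tool", "payload": {"commands": [-36,-31,-3,0,0,-0.3,-36,-31,-3,0,0,-0.3,-36,-31,-3,0,0,-0.3,-36,-31,-3,0,0,-0.3,-36,-31,-3,0,0,-0.3,-36,-31,-3,0,0,-0.3,-36,-31,-3,0,0,-0.3,-36,-31,-3,0,0,-0.3,-36,-31,-3,0,0,0,-36,-31,-3,0,0,0]}}

```text
time_s: 2.2
tool_pos: [0.44, 0.2501, 0.2532]
tool_rot: [179.9, 0.0, 168.7]
force: [1.2, 0.7, -0.5]
grip_width: 0.087
```

Emit:
{"api": "servo_tool", "payload": {"commands": [-36,-31,0,0,0,0,-36,-31,0,0,0,0,-18,-14,0,0,0,0,0,0,0,0,0,0,0,0,0,0,0,0]}}

```text
time_s: 2.7
tool_pos: [0.5123, 0.1597, 0.2525]
tool_rot: [180.0, -0.0, 168.7]
force: [0.1, 1.5, 1.1]
grip_width: 0.087
```

Run:
```python
from h import *
print(monitor.get_obs()); grab('wrist','w1')
```

```text
{'time_s': 2.7, 'qpos': array([-41.63357628,   3.49358769,  22.60538672,  97.50030711,
        -1.40654457,  79.28853538,  59.86440872]), 'joint_velocities': array([-1.34072101, -0.38001533, -1.82594039,  0.527629  , -0.25984682,
       -0.07520787, -0.04596783]), 'effort': array([ 1.41637690e+00, -3.20547974e+01,  2.14804351e+00, -3.14922166e+01,
        2.33349055e-01,  5.53896942e-02,  2.88477814e-02]), 'tool_pos': array([0.51229672, 0.15971271, 0.25252014]), 'tool_rot': array([ 1.79971414e+02, -3.00623957e-02,  1.68668651e+02]), 'force': array([0.08057665, 1.49798795, 1.06197394]), 'wrist_torque': array([ 0.0716306 , -0.00139455,  0.01742416]), 'grip_width': 0.08697114532334908}
```

View pics/w1.png

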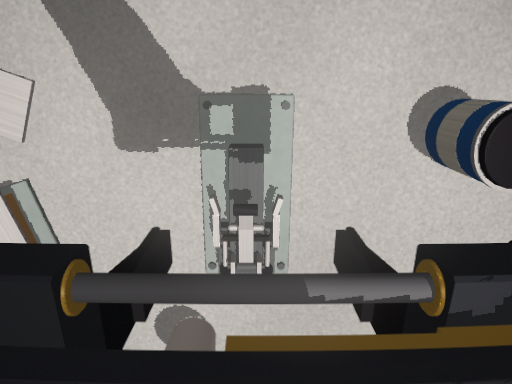

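Emit:
{"api": "servo_tool", "payload": {"commands": [-30,0,0,0,0,0,-30,0,0,0,0,0,0,0,0,0,0,0,0,0,0,0,0,0,0,0,0,0,0,0]}}

```text
time_s: 3.25
tool_pos: [0.57, 0.1494, 0.2525]
tool_rot: [180.0, -0.1, 168.9]
force: [0.2, 0.6, 0.7]
grip_width: 0.0873
```

Run:
```python
from h import *
p,d,T=grab('wrist','w2'); print(monitor.get_obs()['force'])
cv2.imwrite('pics/w2c.png',cv2.resize(p[20:300,150:350,::-1],None,fx=2.1,fy=2.1,interpolation=cv2.INTER_CUBIC))
```

```text
[-0.27262824  1.07714578 -0.06089868]
```

View pics/w2c.png

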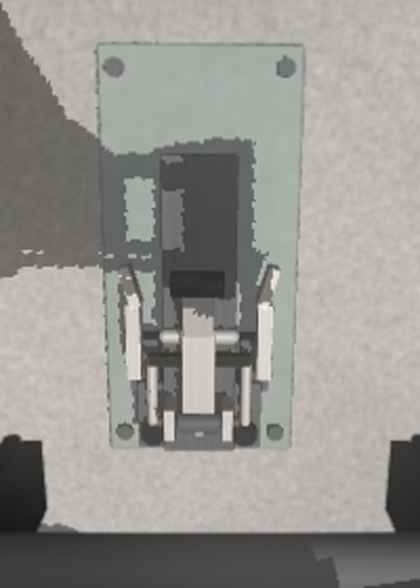

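Run:
```python
from h import *
p,d,C=load('w2'); o=lambda a:(np.array(a)/2.1+[150,20])
pl=pix2z(C,o([[97,43],[304,44],[292,447],[110,447]]),.01)[:,:2]; bf=pix2z(C,o([[160,154],[239,154]]),.04)[:,:2]
print(pl.round(4),[np.linalg.norm(pl[i]-pl[(i+1)%4]).round(4) for i in range(4)])
bx=pl[2]+pl[3]-pl[0]-pl[1]; yaw=np.degrees(np.arctan2(bx[1],bx[0])); print('yaw',yaw)
yw=pl[0]+pl[3]-pl[1]-pl[2]; print('yaw y',np.degrees(np.arctan2(-yw[0],yw[1])))
e=lambda a:np.array([np.cos(np.radians(a)),np.sin(np.radians(a))])
m=bf.mean(0); print('bf',bf,m,'org',m+.055*e(yaw))
org=m+.055*e(yaw)
b=e(yaw); n=np.array([-b[1],b[0]])
for nm,uv,z in [('roller',[197,283],.078),('rollerL',[171,283],.078),('rollerR',[224,283],.078),('gL',[140,340],.048),('gR',[258,340],.048),('gLout',[127,340],.048),('bedL',[160,154],.04),('stopface',[200,352],.0485),('stopL',[145,357],.0485),('stopR',[255,357],.0485),('plc',[200,245],.01),('mL',[130,264],.048),('mR',[270,264],.048)]:
    q=pix2z(C,o([uv]),z)[0,:2]-org; print(nm,(q@b*1000).round(1),(q@n*1000).round(1))
q=pl-org; print((q@b*1000).round(1),(q@n*1000).round(1))
P=cloud(C,d); c=o([197,283]).astype(int); print('depth roller',P[c[1]-2:c[1]+3,c[0],:].round(4))
c=o([200,200]).astype(int); print('bed',P[c[1],c[0]]); c=o([200,80]).astype(int); print('plate',P[c[1],c[0]])
```

```text
[[0.427  0.1147]
 [0.449  0.223 ]
 [0.6778 0.1783]
 [0.6559 0.067 ]] [np.float64(0.1105), np.float64(0.2331), np.float64(0.1135), np.float64(0.2338)]
yaw -11.40289877745589
yaw y 168.69419329898935
bf [[0.49010121 0.13770613]
 [0.49796003 0.17741733]] [0.49403062 0.15756173] org [0.54794499 0.14668785]
roller 4.8 -0.5
rollerL 4.9 -13.1
rollerR 4.8 12.5
gL 41.8 -32.1
gR 41.5 31.5
gLout 41.8 -39.1
bedL -54.9 -20.2
stopface 48.3 0.3
stopL 51.2 -29.5
stopR 51.0 30.1
plc -4.2 -0.4
mL 0.6 -36.2
mR 0.3 36.9
[-112.2 -112.1  121.1  121.6] [-55.3  55.2  56.7 -56.8]
depth roller [[0.5483 0.1455 0.0857]
 [0.5496 0.1452 0.0838]
 [0.5506 0.145  0.0839]
 [0.5515 0.1448 0.0844]
 [0.5524 0.1446 0.085 ]]
bed [0.5165097  0.15301082 0.04057805]
plate [0.4563195  0.16461592 0.0117664 ]
```

```bash
cat >> h.py <<'E'
ORG=np.array([.54794,.14669]); YAW=-11.4
def bd(x,y,z):
    o,R=B(YAW,ORG); w=o+R@np.array([x,y])/1000; return w[0],w[1],z/1000
def gob(x,y,z): go(*bd(x,y,z),YAW+180)
def tcpb():
    T=toolT(); o,R=B(YAW,ORG); q=R.T@(T[:2,3]-o)*1000; ob=monitor.get_obs(); print('t',ob['time_s'],'tcp board',q.round(2),(T[2,3]*1000).round(2),'rot',ob['tool_rot'].round(2),'F board',(R.T@ob['force'][:2]).round(2),ob['force'][2].round(2),'M',ob['wrist_torque'].round(2),'w',ob['grip_width'].round(4))
E
python3 - <<'E'
from h import *
tcpb(); gob(5,-.3,64)
E
```

```text
Traceback (most recent call last):
  File "h.py", line 46, in tcpb
    T=toolT(); o,R=B(YAW,ORG); q=R.T@(T[:2,3]-o)*1000; ob=monitor.get_obs(); print('t',ob['time_s'],'tcp board',q.round(2),(T[2,3]*1000).round(2),'rot',ob['tool_rot'].round(2),'F board',(R.T@ob['force'][:2]).round(2),ob['force'][2].round(2),'M',ob['wrist_torque'].round(2),'w',ob['grip_width'].round(4))
                                                                                                                                                                                                                                                                                     ^^^^^^^^^^^^^^^^^^^^^^
AttributeError: 'float' object has no attribute 'round'
```

```bash
sed -i "s/ob\['grip_width'\].round(4)/round(ob['grip_width'],4)/; s/ob\['force'\]\[2\].round(2)/round(float(ob['force'][2]),2)/" h.py
python3 - <<'E'
from h import *
tcpb(); gob(5,-.3,64)
E
```

```text
t 3.3 tcp board [21.24  6.87] 252.68 rot [ 1.7995e+02 -4.0000e-02  1.6885e+02] F board [-0.48  1.  ] -0.06 M [ 0.01 -0.   -0.02] w 0.0869
tool shift mm [ 16.1  -7.3 188.7] turn(tool) [ 0.05 -0.04  0.25]
```

Emit:
{"api": "servo_tool", "payload": {"commands": [4,-2,30,0,0,0.25,4,-2,30,0,0,0,4,-2,30,0,0,0,4,-1.3,30,0,0,0,0,0,20,0,0,0,0,0,0,0,0,0,0,0,0,0,0,0], "jaw": 50}}

```text
time_s: 4.0
tool_pos: [0.554, 0.1445, 0.1133]
tool_rot: [180.0, 0.0, 168.5]
force: [-0.3, -0.2, 0.1]
grip_width: 0.0508
```

Run:
```python
from h import *
tcpb(); gob(5,-.3,64); p,d,T=grab('wrist','w3')
p,d,T=grab('side','s3');cv2.imwrite('pics/s3c.png',cv2.resize(p[140:300,170:350,::-1],None,fx=3,fy=3,interpolation=cv2.INTER_CUBIC))
```

```text
t 4.0 tcp board [ 6.34 -0.95] 113.34 rot [1.7996e+02 2.0000e-02 1.6852e+02] F board [-0.22 -0.22] 0.13 M [ 0.05 -0.06  0.03] w 0.0508
tool shift mm [ 1.4  0.6 49.3] turn(tool) [ 0.04  0.02 -0.08]
```

View pics/w3.png

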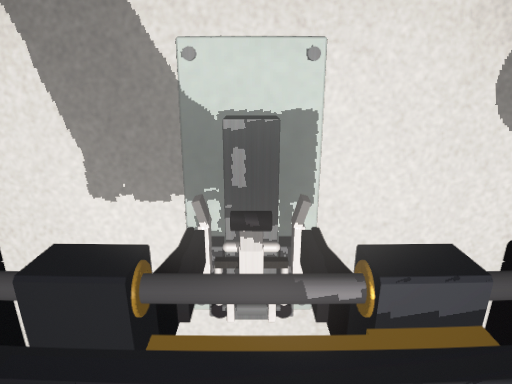

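View pics/s3c.png

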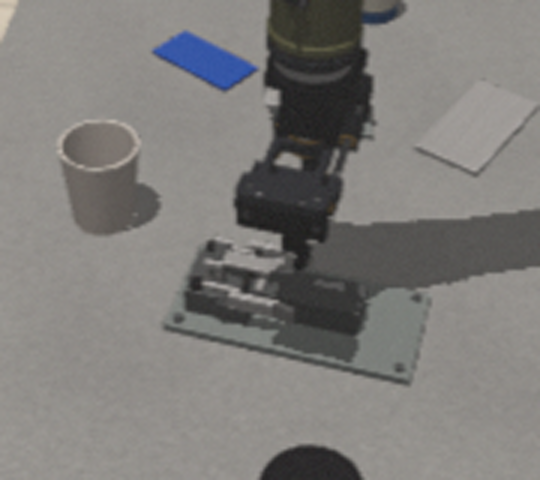

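Run:
```python
from h import *
p,d,C=load('w3'); o,R=B(YAW,ORG)
for uv,z in [((251,221),.08),((231,221),.08),((272,221),.08),((223,117),.04),((280,117),.04),((211,245),.048),((292,245),.048)]:
    print(uv,(R.T@(pix2z(C,uv,z)[0,:2]-o)*1000).round(1))
```

```text
(251, 221) [ 5.2 -0.6]
(231, 221) [  5.2 -13.1]
(272, 221) [ 5.2 12.6]
(223, 117) [-55.6 -19.9]
(280, 117) [-55.6  19.4]
(211, 245) [ 37.5 -30.7]
(292, 245) [37.6 29.8]
```

Emit:
{"api": "servo_tool", "payload": {"commands": [1.4,0.6,25,0,0,0,0,0,17,0,0,0,0,0,7.3,0,0,0,0,0,0,0,0,0,0,0,0,0,0,0]}}

```text
time_s: 4.6
tool_pos: [0.5538, 0.145, 0.0645]
tool_rot: [179.9, 0.1, 168.5]
force: [-0.1, 0.0, -0.4]
grip_width: 0.05
```

Emit:
{"api": "servo_tool", "payload": {"commands": [0,0,0,0,0,0,0,0,0,0,0,0,0,0,0,0,0,0,0,0,0,0,0,0,0,0,0,0,0,0], "jaw": 15, "newtons": 20}}

```text
time_s: 5.1
tool_pos: [0.5528, 0.1437, 0.0635]
tool_rot: [-179.9, -0.0, 168.4]
force: [-2.0, -2.9, 2.5]
grip_width: 0.0255
```

Run:
```python
from h import *
tcpb()
```

```text
t 5.1 tcp board [ 5.39 -1.92] 63.54 rot [-1.7994e+02 -1.0000e-02  1.6844e+02] F board [-1.36 -3.23] 2.46 M [-0.6   0.27  0.04] w 0.0255
```

Run:
```python
import numpy as np
f=np.radians(np.linspace(15.4,109.4,17)); x=85-83*np.cos(f); z=56+83*np.sin(f)
print(np.c_[-np.diff(x),-np.diff(z)].round(1).tolist(), x[0],z[0])
```

```text
[[-2.7, -8.1], [-3.5, -7.8], [-4.3, -7.4], [-5.0, -6.9], [-5.7, -6.3], [-6.3, -5.7], [-6.8, -5.0], [-7.3, -4.3], [-7.7, -3.5], [-8.1, -2.7], [-8.3, -1.9], [-8.4, -1.0], [-8.5, -0.2], [-8.5, 0.7], [-8.4, 1.6], [-8.2, 2.4]] 4.980081448568868 78.04115775140514
```

Emit:
{"api": "servo_tool", "payload": {"commands": [-2.7,-0.5,-8.1,0,0,0,-3.5,-0.5,-7.8,0,0,0,-4.3,0,-7.4,0,0,0,-5,0,-6.9,0,0,0,-5.7,0,-6.3,0,0,0,-6.3,0,-5.7,0,0,0]}}

```text
time_s: 5.7
tool_pos: [0.5792, 0.1384, 0.1062]
tool_rot: [-180.0, -0.1, 168.5]
force: [-3.2, -1.6, -1.2]
grip_width: 0.0255
```

Emit:
{"api": "servo_tool", "payload": {"commands": [-6.8,0,-5,0,0,0,-7.3,0,-4.3,0,0,0,-7.7,0,-3.5,0,0,0,-8.1,0,-2.7,0,0,0,-8.3,0,-1.9,0,0,0]}}

```text
time_s: 6.2
tool_pos: [0.6196, 0.1301, 0.1245]
tool_rot: [179.9, 0.2, 168.4]
force: [-0.4, -1.1, 3.1]
grip_width: 0.026
```

Run:
```python
from h import *
tcpb()
p,d,T=grab('side','s4');cv2.imwrite('pics/s4c.png',cv2.resize(p[140:300,170:350,::-1],None,fx=3,fy=3,interpolation=cv2.INTER_CUBIC))
```

```text
t 6.2 tcp board [73.57 -2.07] 124.47 rot [179.93   0.24 168.44] F board [-0.15 -1.16] 3.08 M [-0.39  0.09  0.05] w 0.026
```

View pics/s4c.png

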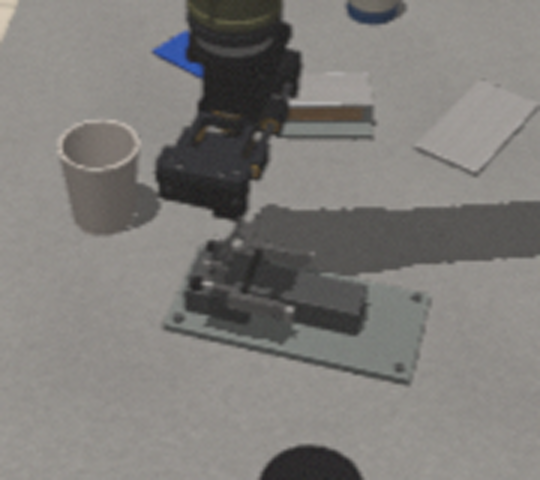

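Emit:
{"api": "servo_tool", "payload": {"commands": [-8.4,0,-1,0,0,0,-8.5,0,-0.2,0,0,0,-8.5,0,0.7,0,0,0,-8.4,0,1.6,0,0,0,-7,0,2.4,0,0,0,0,0,0,0,0,0,0,0,0,0,0,0]}}

```text
time_s: 6.95
tool_pos: [0.6598, 0.1219, 0.1201]
tool_rot: [180.0, 0.3, 168.4]
force: [5.4, -2.1, 5.3]
grip_width: 0.0255
```

Run:
```python
from h import *
tcpb()
```

```text
t 6.95 tcp board [114.52  -2.18] 120.1 rot [179.95   0.29 168.43] F board [ 5.67 -0.98] 5.29 M [-0.48 -0.92 -0.04] w 0.0255
```

Emit:
{"api": "servo_tool", "payload": {"commands": [0,0,0,0,0,0,0,0,0,0,0,0,0,0,0,0,0,0,0,0,-10,0,0,0,0,0,-30,0,0,0,0,0,-40,0,0,0,0,0,-40,0,0,0], "jaw": 55}}

```text
time_s: 7.65
tool_pos: [0.6564, 0.1227, 0.2408]
tool_rot: [-180.0, -0.1, 168.5]
force: [0.9, -0.0, 0.4]
grip_width: 0.0549
```

Run:
```python
from h import *
tcpb()
go(.55-0.0,-.173,.25,187)
p,d,T=grab('side','s5');cv2.imwrite('pics/s5c.png',cv2.resize(p[140:300,170:350,::-1],None,fx=3,fy=3,interpolation=cv2.INTER_CUBIC))
```

```text
t 7.65 tcp board [111.08  -2.11] 240.83 rot [-1.7999e+02 -6.0000e-02  1.6848e+02] F board [0.9  0.14] 0.38 M [ 0.01 -0.03  0.01] w 0.0549
tool shift mm [  45.2 -311.    -9.1] turn(tool) [  0.    -0.06 -18.52]
```

View pics/s5c.png

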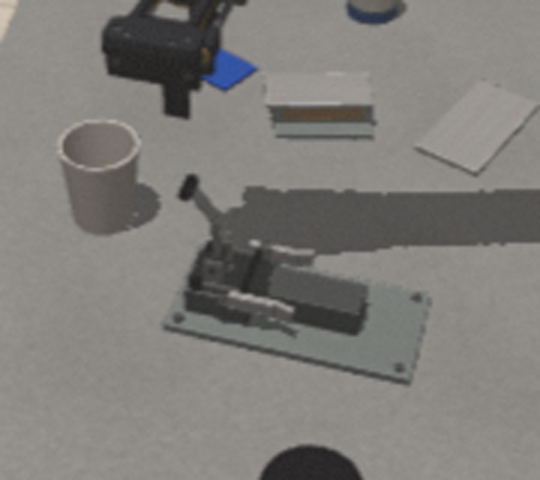

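Emit:
{"api": "servo_tool", "payload": {"commands": [5,-42,-2,0,0,-2.6,5,-42,0,0,0,-2.6,5,-42,0,0,0,-2.6,2,-42,0,0,0,-2.6,0,-42,0,0,0,-2.6,0,-42,0,0,0,-2.6,0,-35,0,0,0,-2.9,0,0,0,0,0,0,0,0,0,0,0,0,0,0,0,0,0,0], "jaw": 80}}

```text
time_s: 8.7
tool_pos: [0.621, -0.1584, 0.2414]
tool_rot: [179.9, 0.0, -172.9]
force: [0.0, 1.2, 0.3]
grip_width: 0.0802
```

Run:
```python
from h import *
p,d,T=grab('wrist','w6'); o=monitor.get_obs(); print(o['tool_pos'],o['tool_rot'],o['time_s'])
cv2.imwrite('pics/w6c.png',cv2.resize(p[:,:,::-1],None,fx=1.5,fy=1.5,interpolation=cv2.INTER_CUBIC))
```

```text
[ 0.62106643 -0.15800162  0.24132857] [ 1.79924735e+02  1.19296052e-02 -1.72881289e+02] 8.75
```

View pics/w6c.png

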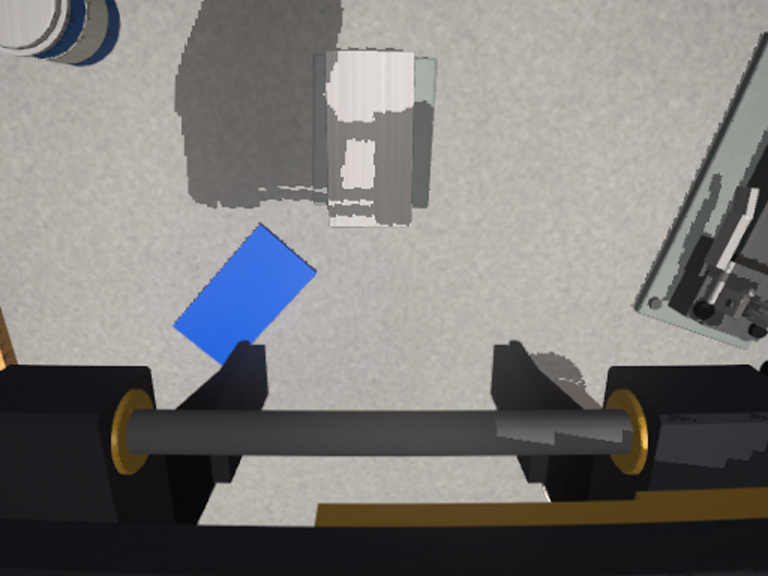

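Run:
```python
from h import *
p,d,C=load('w6'); q=pix2z(C,np.array([[326,50],[415,51],[412,227],[329,227]])/1.5,.037)[:,:2]
print(q.round(4),[np.linalg.norm(q[i]-q[(i+1)%4]).round(4) for i in range(4)]); c=q.mean(0)
b=q[2]+q[3]-q[0]-q[1]; print('c',c,'yaw',np.degrees(np.arctan2(b[1],b[0])))
n=q[1]-q[0]+q[2]-q[3]; print(np.degrees(np.arctan2(-n[0],n[1])))
y=np.degrees(np.arctan2(b[1],b[0])); g=c-.030*b/np.linalg.norm(b); print(g); go(*g,.12,y+180)
P=cloud(C,d); print(P[60:100:10,245].round(4))
```

```text
[[ 0.4917 -0.2084]
 [ 0.485  -0.1488]
 [ 0.6042 -0.134 ]
 [ 0.6116 -0.1946]] [np.float64(0.0599), np.float64(0.1201), np.float64(0.061), np.float64(0.1208)]
c [ 0.54810775 -0.17145089] yaw 6.817247433064335
6.728835947001734
[ 0.51831986 -0.17501197]
tool shift mm [104.1  -4.3 121.3] turn(tool) [0.08 0.01 0.3 ]
[[ 0.5139 -0.1776  0.038 ]
 [ 0.5236 -0.1764  0.0385]
 [ 0.5334 -0.1753  0.0368]
 [ 0.5435 -0.1741  0.0366]]
```

Emit:
{"api": "servo_tool", "payload": {"commands": [21,-1,24,0,0,0.3,21,-1,24,0,0,0,21,-1,24,0,0,0,21,-1.3,24,0,0,0,20.1,0,25.3,0,0,0,0,0,0,0,0,0,0,0,0,0,0,0], "jaw": 84}}

```text
time_s: 9.45
tool_pos: [0.5189, -0.1754, 0.1208]
tool_rot: [180.0, 0.1, -173.2]
force: [-0.2, -0.2, -0.1]
grip_width: 0.0839
```

Run:
```python
from h import *
go(.5183,-.1750,.018,186.8)
p,d,T=grab('wrist','w7'); o=monitor.get_obs(); print(o['tool_pos'],o['tool_rot'],o['time_s'])
```

```text
tool shift mm [  0.7   0.5 102.8] turn(tool) [ 0.02  0.08 -0.03]
[ 0.52011292 -0.17575001  0.12167916] [-179.96871247    0.18340543 -173.21210399] 9.5
```

View pics/w7.png

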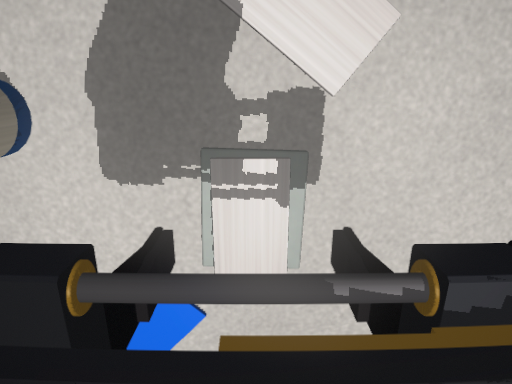

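Run:
```python
from h import *
p,d,C=load('w7'); print(pix2z(C,[[210,157],[291,157]],.037))
cv2.imwrite('pics/w7c.png',cv2.resize(p[130:280,180:330,::-1],None,fx=4,fy=4,interpolation=cv2.INTER_CUBIC))
```

```text
[[ 0.4914024  -0.20904194  0.037     ]
 [ 0.48431418 -0.1491795   0.037     ]]
```

View pics/w7c.png

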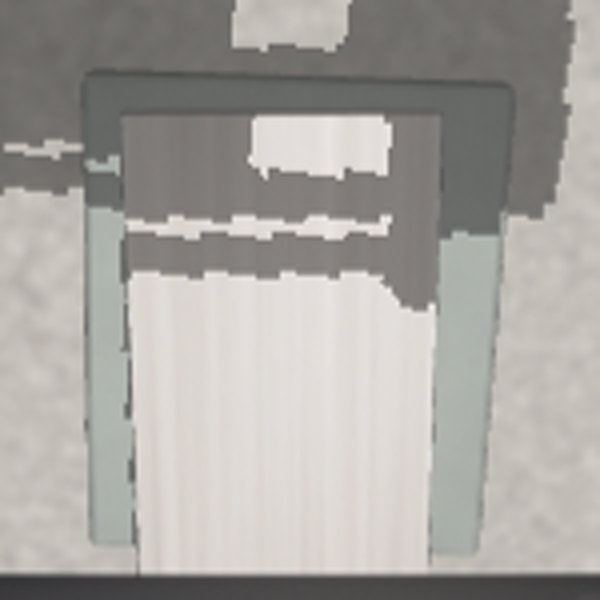

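Emit:
{"api": "servo_tool", "payload": {"commands": [0.7,0.5,30,0,0,0,0,0,30,0,0,0,0,0,25,0,0,0,0,0,16,0,0,0,0,0,0,0,0,0,0,0,0,0,0,0]}}

```text
time_s: 10.1
tool_pos: [0.5192, -0.1763, 0.0204]
tool_rot: [-179.9, 0.1, -173.3]
force: [-0.0, 0.2, 0.3]
grip_width: 0.0844
```

Emit:
{"api": "servo_tool", "payload": {"commands": [0,0.5,3,0,0,0,0,0,0,0,0,0]}}

```text
time_s: 10.3
tool_pos: [0.5182, -0.1758, 0.0171]
tool_rot: [-180.0, 0.1, -173.3]
force: [-0.4, 0.1, 0.0]
grip_width: 0.0836
```

Emit:
{"api": "servo_tool", "payload": {"commands": [0,0,0,0,0,0,0,0,0,0,0,0,0,0,0,0,0,0,0,0,0,0,0,0,0,0,0,0,0,0,0,0,0,0,0,0], "jaw": 50, "newtons": 45}}

```text
time_s: 10.9
tool_pos: [0.5171, -0.1761, 0.0162]
tool_rot: [-180.0, 0.0, -173.3]
force: [-0.6, -0.8, 1.3]
grip_width: 0.0587
```

Run:
```python
from h import *
tcpb(); print(toolT()[:3,3])
```

```text
t 10.9 tcp board [  33.53 -322.54] 16.22 rot [-1.7998e+02  1.0000e-02 -1.7334e+02] F board [-0.46 -0.87] 1.29 M [-0.17  0.1   0.02] w 0.0587
[ 0.51705673 -0.17610949  0.01622379]
```

Emit:
{"api": "servo_tool", "payload": {"commands": [0,0,-3,0,0,0,0,0,-8,0,0,0,0,0,-15,0,0,0,0,0,-25,0,0,0,0,0,-25,0,0,0,0,0,0,0,0,0]}}

```text
time_s: 11.5
tool_pos: [0.52, -0.1768, 0.0965]
tool_rot: [-179.9, 0.4, -173.3]
force: [1.5, -1.2, -2.1]
grip_width: 0.0591
```

Run:
```python
from h import *
tcpb(); gob(-101,0,92)
for n in ('side','wrist'):
    p,d,T=grab(n,n+'8')
p,d,C=load('side8'); cv2.imwrite('pics/side8c.png',cv2.resize(p[90:250,190:370,::-1],None,fx=3,fy=3,interpolation=cv2.INTER_CUBIC))
```

```text
t 11.5 tcp board [  36.51 -322.59] 96.52 rot [-179.89    0.44 -173.34] F board [ 1.72 -0.85] -2.06 M [-0.04  0.08 -0.07] w 0.0591
tool shift mm [ 30.8 349.3   3.6] turn(tool) [-0.04  0.46 18.06]
```

View pics/side8c.png

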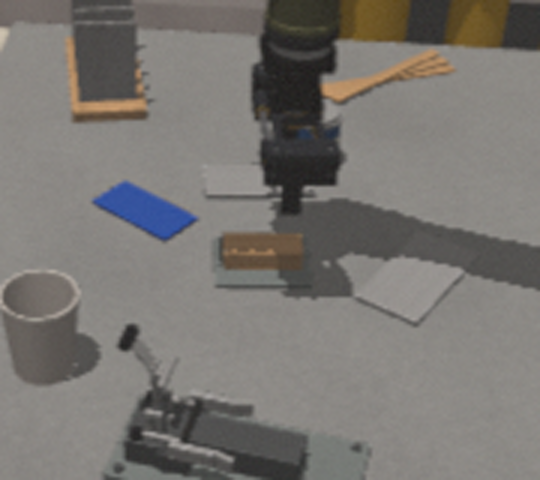

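View pics/wrist8.png

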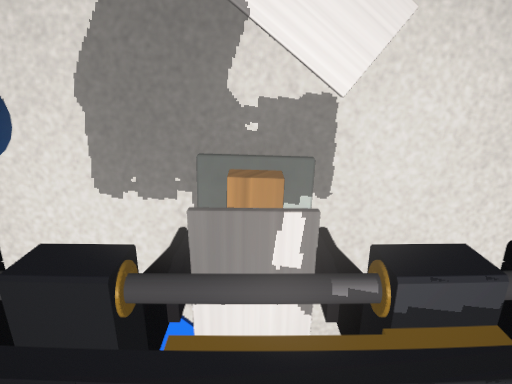

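Run:
```python
from h import *
p,d,C=load('wrist8'); P=cloud(C,d)
T=np.load('pics/wrist8.npz')['T']
Q=(P-T[:3,3])@T[:3,:3]*1000
for v,u in [(213,200),(213,250),(213,310),(230,200),(230,250),(230,310),(262,200),(262,250),(262,310)]: print(v,u,Q[v,u].round(1))
C2=C; 
w=pix2z(C,[[188,209],[319,209]],T[2,3]+.0208); print(((w-T[:3,3])@T[:3,:3]*1000).round(1))
```

```text
213 200 [ 27.3 -22.  -22.7]
213 250 [ 27.2   0.3 -22.4]
213 310 [  80.5    1.4 -163.1]
230 200 [ 19.1 -22.4 -22.6]
230 250 [ 18.9   0.3 -22.3]
230 310 [ 19.   27.5 -22.6]
262 200 [  2.5 -23.3 -22. ]
262 250 [  2.3   0.2 -21.6]
262 310 [  2.3  28.5 -21.7]
[[ 28.6 -27.6 -20.9]
 [ 28.6  31.3 -21. ]]
```

Emit:
{"api": "servo_tool", "payload": {"commands": [8.5,20,0,0,0,1.8,8.5,34,0,0,0,1.8,8.5,36,0,0,0,1.8,8.5,36,0,0,0,1.8,8.5,36,0,0,0,1.8,8.5,36,0,0,0,1.8,8.5,36,0,0,0,1.8,8.5,36,0,0,0,1.8,8.5,36,0,0,1.8,1.8,8.5,34,0,0,0,1.8]}}

```text
time_s: 12.6
tool_pos: [0.442, 0.166, 0.0911]
tool_rot: [-179.8, -1.9, 168.6]
force: [1.2, -0.5, -2.4]
grip_width: 0.0591
```

Emit:
{"api": "servo_tool", "payload": {"commands": [0,0,0,0,0,0,0,0,0,0,0,0,0,0,0,0,0,0]}}

```text
time_s: 12.9
tool_pos: [0.4425, 0.1634, 0.0914]
tool_rot: [-179.8, -1.9, 168.6]
force: [0.0, -0.1, -3.2]
grip_width: 0.0588
```

Run:
```python
from h import *
tcpb(); gob(-101,-2.2,50)
```

```text
t 12.9 tcp board [-106.69   -4.43] 91.44 rot [-179.82   -1.87  168.6 ] F board [ 0.04 -0.13] -3.18 M [-0.06  0.03 -0.05] w 0.0588
tool shift mm [-7.   2.4 41.2] turn(tool) [-0.18 -1.87 -0.  ]
```

Emit:
{"api": "servo_tool", "payload": {"commands": [-3,1.2,10,0,-0.9,0,-4,1.2,15,-0.2,-0.9,0,0,0,16,0,0,0,0,0,10,0,0,0,0,0,6,0,0,0,0,0,0,0,0,0,0,0,0,0,0,0]}}

```text
time_s: 13.6
tool_pos: [0.4502, 0.1659, 0.0355]
tool_rot: [179.9, 0.0, 168.6]
force: [0.1, 0.4, -2.2]
grip_width: 0.0591
```

Run:
```python
from h import *
tcpb(); gob(-101,-2.2,26)
for n in ('side','wrist'):
    p,d,T=grab(n,n+'9')
p,d,C=load('side9'); cv2.imwrite('pics/side9c.png',cv2.resize(p[140:300,170:350,::-1],None,fx=3,fy=3,interpolation=cv2.INTER_CUBIC))
```

```text
t 13.6 tcp board [-99.56  -0.52] 35.55 rot [1.7986e+02 3.0000e-02 1.6864e+02] F board [0.06 0.45] -2.18 M [-0.    0.06 -0.03] w 0.0591
tool shift mm [ 1.4 -1.7  9.5] turn(tool) [0.14 0.03 0.04]
```

View pics/side9c.png

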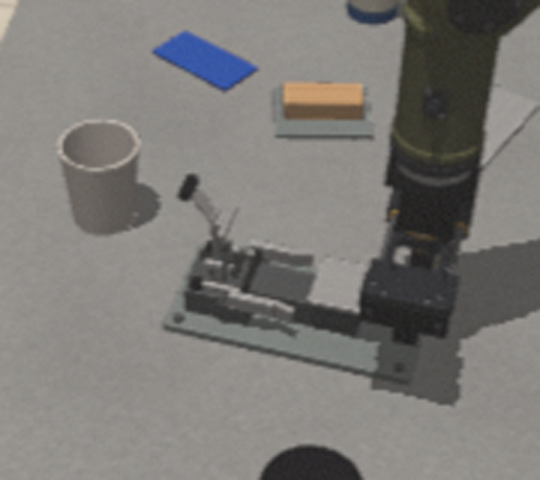

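View pics/wrist9.png

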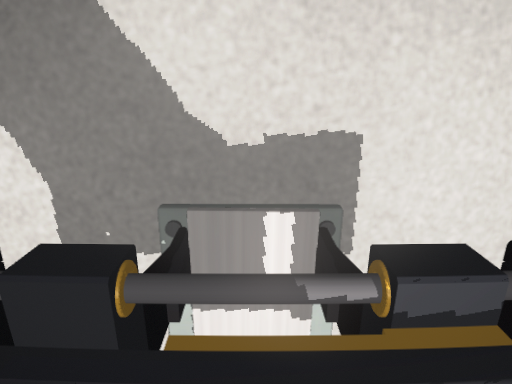

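Run:
```python
from h import *
p,d,C=load('wrist9'); T=np.load('pics/wrist9.npz')['T']
f=lambda uv,z:((pix2z(C,uv,z)-T[:3,3])@T[:3,:3]*1000).round(1)
print(f([[159,206],[342,206]],.01),f([[188,212],[320,212]],.0563))
print(f([[173,229],[327,229]],.012))
cv2.imwrite('pics/w9c.png',cv2.resize(p[190:280,140:360,::-1],None,fx=3.6,fy=3.6,interpolation=cv2.INTER_CUBIC))
```

```text
[[ 13.8 -54.5  25.6]
 [ 13.7  54.7  25.9]] [[ 27.4 -27.9 -20.6]
 [ 27.4  31.8 -20.5]]
[[ -0.1 -46.6  23.6]
 [ -0.3  46.2  23.9]]
```

View pics/w9c.png

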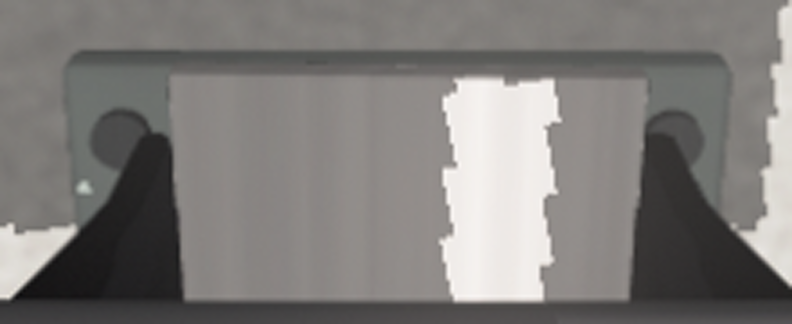

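Emit:
{"api": "servo_tool", "payload": {"commands": [0,-1.8,5,0.14,0,0,0,0,4.5,0,0,0,0,0,0,0,0,0,0,0,0,0,0,0]}}

```text
time_s: 14.1
tool_pos: [0.4493, 0.1642, 0.0255]
tool_rot: [-180.0, -0.0, 168.7]
force: [0.2, -0.8, -2.2]
grip_width: 0.0592
```

Run:
```python
from h import *
tcpb()
```

```text
t 14.1 tcp board [-100.14   -2.37] 25.47 rot [-1.7996e+02 -2.0000e-02  1.6867e+02] F board [ 0.39 -0.69] -2.24 M [ 0.04  0.05 -0.02] w 0.0592
```

Emit:
{"api": "servo_tool", "payload": {"commands": [0,0,0.7,0,0,0,0,0,0,0,0,0,0,0,0,0,0,0]}}

```text
time_s: 14.4
tool_pos: [0.4496, 0.1643, 0.0251]
tool_rot: [-180.0, 0.0, 168.7]
force: [0.6, 0.8, -2.6]
grip_width: 0.0593
```

Emit:
{"api": "servo_tool", "payload": {"commands": [0,0,0.7,0,0,0,0,0,0,0,0,0,0,0,0,0,0,0]}}

```text
time_s: 14.7
tool_pos: [0.4496, 0.1643, 0.0244]
tool_rot: [-180.0, 0.0, 168.7]
force: [-0.4, -0.3, -1.8]
grip_width: 0.059
```

Emit:
{"api": "servo_tool", "payload": {"commands": [0,0,0.7,0,0,0,0,0,0,0,0,0,0,0,0,0,0,0]}}

```text
time_s: 15.0
tool_pos: [0.4496, 0.1643, 0.0238]
tool_rot: [-180.0, 0.0, 168.7]
force: [-1.3, 0.5, -0.1]
grip_width: 0.059
```

Run:
```python
from h import *
tcpb()
```

```text
t 15.0 tcp board [-99.89  -2.14] 23.75 rot [-1.7999e+02  1.0000e-02  1.6867e+02] F board [-1.37  0.2 ] -0.06 M [-0.03  0.14  0.04] w 0.059
```

Emit:
{"api": "servo_tool", "payload": {"commands": [-4,0,-0.3,0,0,0,-4,0,0,0,0,0,-4,0,0,0,0,0,-4,0,0,0,0,0,-4,0,0,0,0,0]}}

```text
time_s: 15.5
tool_pos: [0.4693, 0.1603, 0.0239]
tool_rot: [-180.0, -0.0, 168.7]
force: [-2.3, 0.8, 1.4]
grip_width: 0.0594
```

Run:
```python
from h import *
tcpb()
```

```text
t 15.5 tcp board [-79.75  -2.15] 23.93 rot [-1.7998e+02 -2.0000e-02  1.6867e+02] F board [-2.42  0.37] 1.42 M [ 0.08  0.56 -0.  ] w 0.0594
```

Emit:
{"api": "servo_tool", "payload": {"commands": [-3,0,0,0,0,0,-3,0,0,0,0,0,-3,0,0,0,0,0,-3,0,0,0,0,0]}}

```text
time_s: 15.9
tool_pos: [0.4809, 0.1581, 0.024]
tool_rot: [-180.0, -0.0, 168.7]
force: [-5.2, 1.4, 6.0]
grip_width: 0.0589
```

Run:
```python
from h import *
tcpb()
for n in ('top','side'): p,d,T=grab(n,n+'10')
p,d,C=load('side10'); cv2.imwrite('pics/side10c.png',cv2.resize(p[140:300,170:350,::-1],None,fx=3,fy=3,interpolation=cv2.INTER_CUBIC))
p,d,C=load('top10'); cv2.imwrite('pics/top10c.png',cv2.resize(p[150:270,160:280,::-1],None,fx=4,fy=4,interpolation=cv2.INTER_CUBIC))
```

```text
t 15.9 tcp board [-68.01  -2.05] 24.05 rot [-1.7999e+02 -2.0000e-02  1.6868e+02] F board [-5.35  0.38] 5.96 M [0.17 0.98 0.04] w 0.0589
```

View pics/side10c.png

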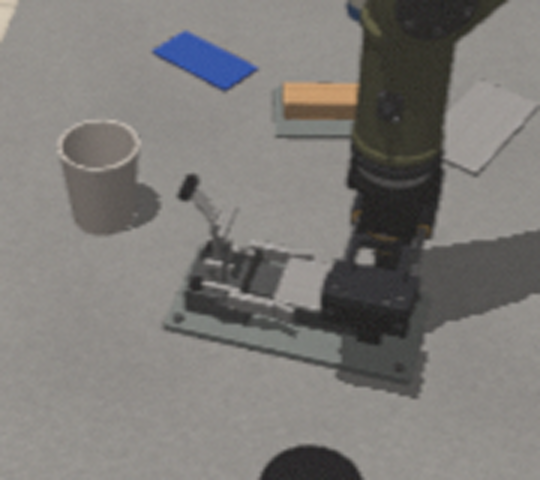

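View pics/top10c.png

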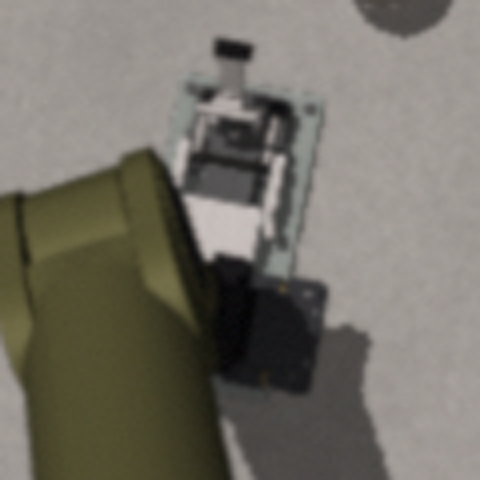

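Emit:
{"api": "servo_tool", "payload": {"commands": [0,0,-1,0,0,0,0,0,0,0,0,0,0,0,0,0,0,0]}}

```text
time_s: 16.3
tool_pos: [0.4814, 0.1578, 0.0247]
tool_rot: [-180.0, 0.1, 168.7]
force: [0.9, 0.7, -2.0]
grip_width: 0.0592
```

Run:
```python
from h import *
tcpb()
```

```text
t 16.3 tcp board [-67.47  -2.24] 24.7 rot [-1.7999e+02  7.0000e-02  1.6868e+02] F board [0.78 0.84] -2.04 M [ 0.23 -0.21  0.14] w 0.0592
```

Emit:
{"api": "servo_tool", "payload": {"commands": [-3,0,0.2,0,0,0,-3,0,0,0,0,0,-3,0,0,0,0,0,-3,0,0,0,0,0,0,0,0,0,0,0]}}

```text
time_s: 16.8
tool_pos: [0.4934, 0.1554, 0.0247]
tool_rot: [-180.0, 0.1, 168.6]
force: [1.2, 0.3, -2.4]
grip_width: 0.059
```

Run:
```python
from h import *
tcpb()
```

```text
t 16.8 tcp board [-55.18  -2.26] 24.71 rot [-1.7998e+02  5.0000e-02  1.6865e+02] F board [1.14 0.58] -2.43 M [ 0.15 -0.14  0.09] w 0.059
```

Emit:
{"api": "servo_tool", "payload": {"commands": [-3,0,0,0,0,0,-2,0,0,0,0,0,-2,0,0,0,0,0,0,0,0,0,0,0]}}

```text
time_s: 17.2
tool_pos: [0.5, 0.154, 0.0247]
tool_rot: [-180.0, 0.0, 168.7]
force: [0.0, 1.3, -1.2]
grip_width: 0.059
```

Run:
```python
from h import *
tcpb()
p,d,T=grab('top','top11'); cv2.imwrite('pics/top11c.png',cv2.resize(p[150:240,180:260,::-1],None,fx=6,fy=6,interpolation=cv2.INTER_CUBIC))
p,d,T=grab('side','side11'); cv2.imwrite('pics/side11c.png',cv2.resize(p[190:270,220:320,::-1],None,fx=6,fy=6,interpolation=cv2.INTER_CUBIC))
tcpb()
```

```text
t 17.2 tcp board [-48.48  -2.29] 24.72 rot [-1.7998e+02  4.0000e-02  1.6865e+02] F board [-0.26  1.31] -1.25 M [ 0.1  -0.06  0.06] w 0.059
t 17.3 tcp board [-48.58  -2.29] 24.73 rot [-1.7998e+02  4.0000e-02  1.6866e+02] F board [0.36 1.55] -1.27 M [ 0.14 -0.1   0.01] w 0.0591
```

View pics/top11c.png

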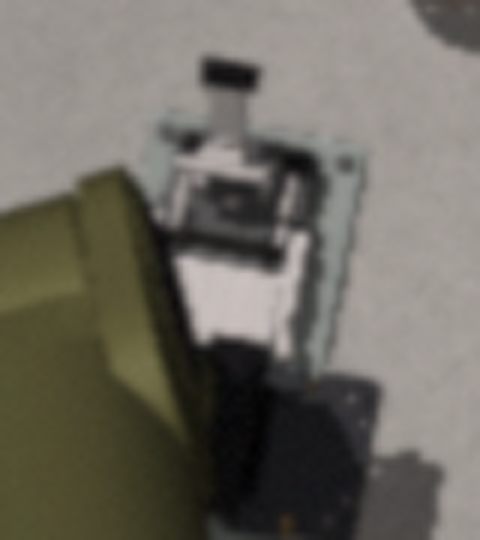

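View pics/side11c.png

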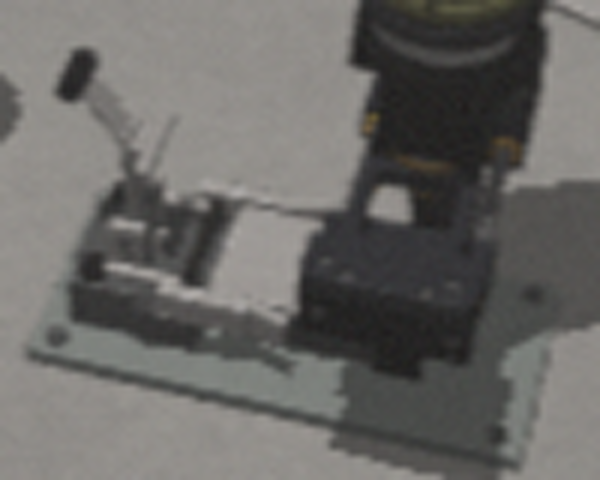

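Emit:
{"api": "servo_tool", "payload": {"commands": [-0.5,0.4,0,0,0,0,-0.5,0,0,0,0,0,0,0,0,0,0,0]}}

```text
time_s: 17.6
tool_pos: [0.5005, 0.1542, 0.0246]
tool_rot: [-180.0, -0.0, 168.7]
force: [0.0, -0.2, -2.4]
grip_width: 0.059
```

Emit:
{"api": "servo_tool", "payload": {"commands": [-0.5,0,0,0,0,0,-0.5,0,0,0,0,0,0,0,0,0,0,0]}}

```text
time_s: 17.9
tool_pos: [0.5016, 0.1542, 0.0247]
tool_rot: [-180.0, 0.0, 168.7]
force: [-0.3, -0.1, -1.8]
grip_width: 0.059
```

Emit:
{"api": "servo_tool", "payload": {"commands": [-0.5,0,0,0,0,0,-0.5,0,0,0,0,0,0,0,0,0,0,0]}}

```text
time_s: 18.2
tool_pos: [0.5026, 0.154, 0.0247]
tool_rot: [-180.0, 0.0, 168.7]
force: [0.1, -1.0, -2.0]
grip_width: 0.0591
```

Emit:
{"api": "servo_tool", "payload": {"commands": [-0.5,0,0,0,0,0,-0.5,0,0,0,0,0,0,0,0,0,0,0]}}

```text
time_s: 18.5
tool_pos: [0.5036, 0.1538, 0.0247]
tool_rot: [-180.0, 0.0, 168.7]
force: [-0.4, 1.5, -2.1]
grip_width: 0.0591
```

Run:
```python
from h import *
tcpb()
```

```text
t 18.5 tcp board [-44.87  -1.75] 24.68 rot [-1.7998e+02  1.0000e-02  1.6867e+02] F board [-0.67  1.38] -2.14 M [0.05 0.04 0.  ] w 0.0591
```

Emit:
{"api": "servo_tool", "payload": {"commands": [-0.5,0,0,0,0,0,-0.5,0,0,0,0,0,0,0,0,0,0,0]}}

```text
time_s: 18.8
tool_pos: [0.5046, 0.1536, 0.0247]
tool_rot: [-180.0, 0.0, 168.7]
force: [0.3, -0.4, -2.3]
grip_width: 0.059
```

Emit:
{"api": "servo_tool", "payload": {"commands": [-0.5,0,0,0,0,0,-0.5,0,0,0,0,0,0,0,0,0,0,0]}}

```text
time_s: 19.1
tool_pos: [0.5056, 0.1534, 0.0247]
tool_rot: [-180.0, 0.0, 168.7]
force: [-0.8, 0.0, -2.4]
grip_width: 0.0588
```

Emit:
{"api": "servo_tool", "payload": {"commands": [-0.5,0,0,0,0,0,-0.5,0,0,0,0,0,0,0,0,0,0,0]}}

```text
time_s: 19.4
tool_pos: [0.5065, 0.1532, 0.0247]
tool_rot: [-180.0, 0.0, 168.7]
force: [-0.3, -0.6, -2.3]
grip_width: 0.0593
```

Run:
```python
from h import *
tcpb()
```

```text
t 19.4 tcp board [-41.87  -1.78] 24.7 rot [-1.7998e+02  1.0000e-02  1.6867e+02] F board [-0.16 -0.67] -2.25 M [0.03 0.09 0.08] w 0.0593
```

Emit:
{"api": "servo_tool", "payload": {"commands": [-0.5,0,0,0,0,0,-0.5,0,0,0,0,0,0,0,0,0,0,0]}}

```text
time_s: 19.7
tool_pos: [0.5074, 0.153, 0.0247]
tool_rot: [-180.0, 0.0, 168.7]
force: [0.2, -1.2, -1.6]
grip_width: 0.0587
```

Emit:
{"api": "servo_tool", "payload": {"commands": [-0.5,0,0,0,0,0,-0.5,0,0,0,0,0,0,0,0,0,0,0]}}

```text
time_s: 20.0
tool_pos: [0.5078, 0.1529, 0.0245]
tool_rot: [-180.0, -0.1, 168.7]
force: [-2.3, 0.7, -1.1]
grip_width: 0.0589
```

Emit:
{"api": "servo_tool", "payload": {"commands": [-0.5,0,0,0,0,0,-0.5,0,0,0,0,0,0,0,0,0,0,0]}}

```text
time_s: 20.3
tool_pos: [0.5083, 0.1527, 0.0243]
tool_rot: [-179.9, -0.1, 168.7]
force: [-5.3, 0.7, -0.9]
grip_width: 0.0592
```

Run:
```python
from h import *
tcpb()
```

```text
t 20.3 tcp board [-40.02  -1.92] 24.28 rot [-1.7994e+02 -1.1000e-01  1.6869e+02] F board [-5.34 -0.37] -0.93 M [0.16 1.02 0.08] w 0.0592
```

Emit:
{"api": "servo_tool", "payload": {"commands": [-0.3,0,0,0,0,0,-0.3,0,0,0,0,0,-0.2,0,0,0,0,0,0,0,0,0,0,0,0,0,0,0,0,0]}}

```text
time_s: 20.8
tool_pos: [0.5086, 0.1526, 0.0242]
tool_rot: [-179.9, -0.2, 168.7]
force: [-7.0, 0.9, -0.0]
grip_width: 0.0592
```

Run:
```python
from h import *
tcpb()
for i in range(3): read_camera('wrist'); tcpb()
```

```text
t 20.8 tcp board [-39.71  -1.93] 24.24 rot [-1.7993e+02 -1.6000e-01  1.6869e+02] F board [-7.   -0.46] -0.01 M [0.15 1.35 0.09] w 0.0592
t 20.85 tcp board [-39.73  -1.93] 24.23 rot [-1.7993e+02 -1.6000e-01  1.6870e+02] F board [-5.72  0.33] -0.62 M [0.18 1.34 0.06] w 0.0589
t 20.9 tcp board [-39.72  -1.9 ] 24.25 rot [-1.7993e+02 -1.6000e-01  1.6870e+02] F board [-6.13 -0.5 ] -1.22 M [0.18 1.38 0.02] w 0.0586
t 20.95 tcp board [-39.73  -1.93] 24.25 rot [-1.7993e+02 -1.6000e-01  1.6869e+02] F board [-6.51 -1.08] -0.86 M [0.22 1.36 0.08] w 0.059
```

Emit:
{"api": "servo_tool", "payload": {"commands": [-0.3,0,0.2,0,0,0,-0.3,0,0.2,0,0,0,-0.2,0,0,0,0,0,0,0,0,0,0,0,0,0,0,0,0,0]}}

```text
time_s: 21.45
tool_pos: [0.5087, 0.1526, 0.0242]
tool_rot: [-179.9, -0.3, 168.7]
force: [-8.6, -0.8, 3.0]
grip_width: 0.0591
```

Run:
```python
from h import *
tcpb()
for i in range(3): read_camera('wrist'); tcpb()
```

```text
t 21.45 tcp board [-39.66  -1.94] 24.19 rot [-179.92   -0.26  168.69] F board [-8.29 -2.51] 2.96 M [0.17 1.99 0.05] w 0.0591
t 21.5 tcp board [-39.67  -1.93] 24.18 rot [-179.92   -0.26  168.7 ] F board [-9.74 -1.42] 4.84 M [0.27 1.99 0.09] w 0.0589
t 21.55 tcp board [-39.63  -1.92] 24.21 rot [-179.93   -0.25  168.7 ] F board [-9.7  -0.81] 4.57 M [0.19 1.93 0.11] w 0.0588
t 21.6 tcp board [-39.69  -1.91] 24.17 rot [-179.92   -0.26  168.7 ] F board [-8.78 -1.3 ] 4.65 M [0.18 1.97 0.11] w 0.0589
```

Emit:
{"api": "servo_tool", "payload": {"commands": [0,0,0,0,0,0,0,0,0,0,0,0,0,0,0,0,0,0,0,0,0,0,0,0], "jaw": 80}}

```text
time_s: 22.0
tool_pos: [0.5122, 0.1522, 0.0248]
tool_rot: [180.0, 0.1, 168.6]
force: [0.2, 0.4, 0.2]
grip_width: 0.0781
```

Run:
```python
from h import *
tcpb()
```

```text
t 22.0 tcp board [-36.18  -1.62] 24.83 rot [1.7998e+02 1.2000e-01 1.6864e+02] F board [0.1  0.47] 0.18 M [-0.    0.01 -0.06] w 0.0781
```

Emit:
{"api": "servo_tool", "payload": {"commands": [0,0,-5,0,0,0,0,0,-15,0,0,0,0,0,-40,0,0,0,0,0,-40,0,0,0,0,0,-40,0,0,0,-25,0,-40,0,0,0,-25,0,-35,0,0,0,0,0,0,0,0,0,0,0,0,0,0,0]}}

```text
time_s: 22.9
tool_pos: [0.5606, 0.1423, 0.2401]
tool_rot: [180.0, 0.1, 168.6]
force: [-0.3, 0.5, -1.1]
grip_width: 0.0801
```

Run:
```python
from h import *
tcpb()
p,d,T=grab('wrist','w12'); cv2.imwrite('pics/w12c.png',cv2.resize(p[20:300,140:380,::-1],None,fx=2.1,fy=2.1,interpolation=cv2.INTER_CUBIC))
p,d,T=grab('side','side12'); cv2.imwrite('pics/side12c.png',cv2.resize(p[190:270,220:320,::-1],None,fx=6,fy=6,interpolation=cv2.INTER_CUBIC))
```

```text
t 22.9 tcp board [13.3  -1.78] 240.06 rot [1.7998e+02 9.0000e-02 1.6861e+02] F board [-0.4   0.42] -1.1 M [0.03 0.04 0.01] w 0.0801
```

View pics/w12c.png

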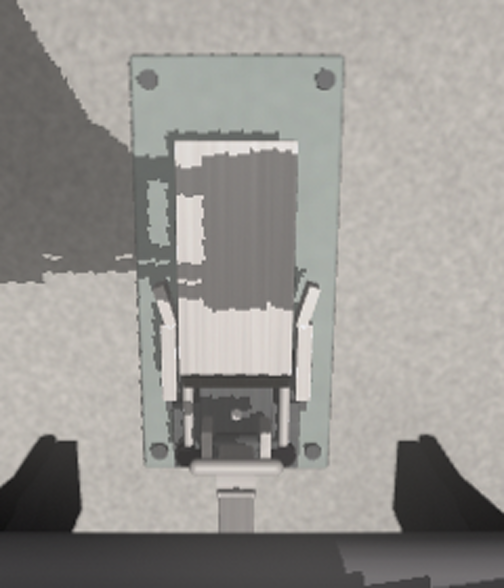

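View pics/side12c.png

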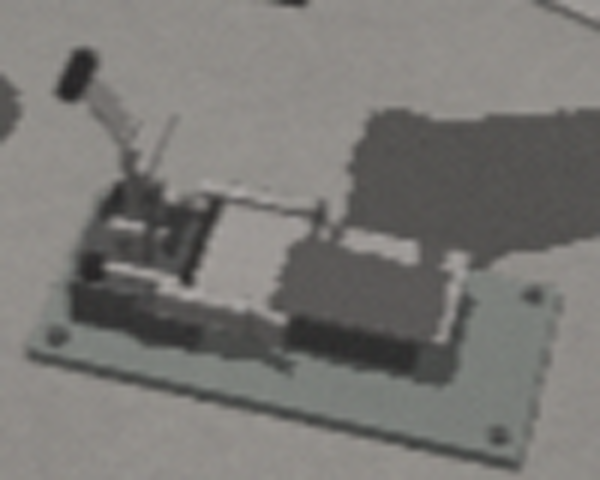

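Run:
```python
from h import *
gob(113,-2.1,120)
p,d,C=load('w12'); o,R=B(YAW,ORG); f=lambda a:np.array(a)/2.1+[140,20]
for uv,z in [((175,141),.045),((298,141),.045),((181,376),.045),((293,376),.045)]: print((R.T@(pix2z(C,f(uv),z)[0,:2]-o)*1000).round(1))
```

```text
tool shift mm [-101.9   -0.3  117.7] turn(tool) [-0.08 -0.13  0.09]
[-68.7 -30.2]
[-68.7  29.6]
[ 51.7 -29.9]
[51.7 29.8]
```

Emit:
{"api": "servo_tool", "payload": {"commands": [-25,0,0,0,0,0,-25,0,0,0,0,0,-25,0,0,0,0,0,-25,0,0,0,0,0,0,0,25,0,0,0,0,0,25,0,0,0,0,0,10,0,0,0,0,0,0,0,0,0,0,0,0,0,0,0], "jaw": 50, "newtons": 15}}

```text
time_s: 23.9
tool_pos: [0.6579, 0.1232, 0.1797]
tool_rot: [-180.0, 0.0, 168.7]
force: [0.3, 0.4, 0.3]
grip_width: 0.0502
```

Run:
```python
from h import *
tcpb();gob(113,-2.1,120)
p,d,T=grab('side','side13'); cv2.imwrite('pics/side13c.png',cv2.resize(p[140:270,190:320,::-1],None,fx=4.5,fy=4.5,interpolation=cv2.INTER_CUBIC))
p,d,T=grab('wrist','w13')
```

```text
t 23.9 tcp board [112.4  -1.3] 179.71 rot [-1.7999e+02  1.0000e-02  1.6869e+02] F board [0.25 0.47] 0.27 M [-0.01 -0.01  0.02] w 0.0502
tool shift mm [-0.6 -0.8 59.7] turn(tool) [-0.01  0.01  0.09]
```

View pics/side13c.png

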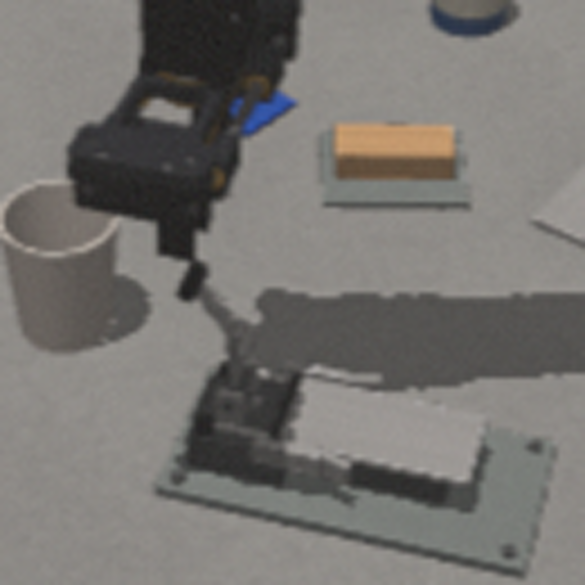

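View pics/w13.png

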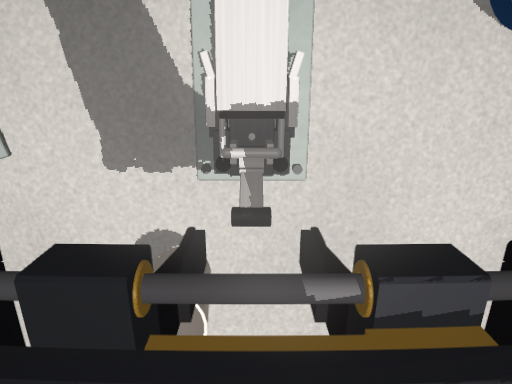

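Run:
```python
from h import *
p,d,C=load('w13'); o,R=B(YAW,ORG)
print((R.T@(pix2z(C,(251.5,217),.136)[0,:2]-o)*1000).round(1)); P=cloud(C,d); print(P[210:224:3,251].round(4))
```

```text
[113.5  -0.6]
[[0.6534 0.1245 0.1382]
 [0.6552 0.1242 0.139 ]
 [0.6565 0.1239 0.1408]
 [0.6587 0.1235 0.1405]
 [0.6608 0.123  0.1403]]
```

Emit:
{"api": "servo_tool", "payload": {"commands": [-0.6,-0.8,20,0,0,0,0,0,20,0,0,0,0,0,12,0,0,0,0,0,7,0,0,0,0,0,0,0,0,0,0,0,0,0,0,0]}}

```text
time_s: 24.6
tool_pos: [0.659, 0.1221, 0.1212]
tool_rot: [180.0, 0.1, 168.7]
force: [-0.2, 0.5, 0.5]
grip_width: 0.05
```

Emit:
{"api": "servo_tool", "payload": {"commands": [0,0,1,0,0,0,0,0,0,0,0,0,0,0,0,0,0,0,0,0,0,0,0,0,0,0,0,0,0,0], "jaw": 15, "newtons": 20}}

```text
time_s: 25.1
tool_pos: [0.6586, 0.1221, 0.1195]
tool_rot: [-180.0, 0.0, 168.7]
force: [-0.3, 0.2, -0.2]
grip_width: 0.0259
```

Run:
```python
from h import *
tcpb()
f=np.radians(np.linspace(109.4,25,17)); x=85-83*np.cos(f); z=56+83*np.sin(f)
print(np.c_[-np.diff(x),-np.diff(z)].round(1).tolist())
f=np.radians(15.4)+.11; print(85-83*np.cos(f),56+83*np.sin(f),np.degrees(f))
```

```text
t 25.1 tcp board [113.34  -2.22] 119.53 rot [-1.8000e+02  2.0000e-02  1.6867e+02] F board [-0.39  0.16] -0.22 M [-0.02 -0.    0.04] w 0.0259
[[7.3, -2.2], [7.5, -1.5], [7.6, -0.8], [7.6, -0.1], [7.6, 0.6], [7.5, 1.3], [7.4, 2.0], [7.2, 2.6], [6.9, 3.3], [6.6, 3.9], [6.2, 4.5], [5.7, 5.0], [5.3, 5.5], [4.7, 6.0], [4.2, 6.4], [3.5, 6.8]]
7.883354844240188 86.69239384473988 21.702535746439054
```

Emit:
{"api": "servo_tool", "payload": {"commands": [7.3,0,-2.2,0,0,0,7.5,0,-1.5,0,0,0,7.6,0,-0.8,0,0,0,7.6,0,-0.1,0,0,0,7.6,0,0.6,0,0,0,7.5,0,1.3,0,0,0,7.4,0,2,0,0,0]}}

```text
time_s: 25.8
tool_pos: [0.6093, 0.1322, 0.1223]
tool_rot: [179.9, 0.4, 168.6]
force: [2.6, -1.0, 5.4]
grip_width: 0.0257
```

Emit:
{"api": "servo_tool", "payload": {"commands": [7.2,0,2.6,0,0,0,6.9,0,3.3,0,0,0,6.6,0,3.9,0,0,0,6.2,0,4.5,0,0,0,0,0,0,0,0,0]}}

```text
time_s: 26.3
tool_pos: [0.578, 0.1385, 0.1057]
tool_rot: [-180.0, -0.2, 168.7]
force: [-5.4, 0.3, 6.8]
grip_width: 0.0255
```

Run:
```python
from h import *
tcpb()
p,d,T=grab('side','side14'); cv2.imwrite('pics/side14c.png',cv2.resize(p[140:270,190:320,::-1],None,fx=4.5,fy=4.5,interpolation=cv2.INTER_CUBIC))
```

```text
t 26.3 tcp board [31.1  -2.08] 105.67 rot [-179.98   -0.23  168.73] F board [-5.39 -0.82] 6.76 M [0.13 1.04 0.04] w 0.0255
```

View pics/side14c.png

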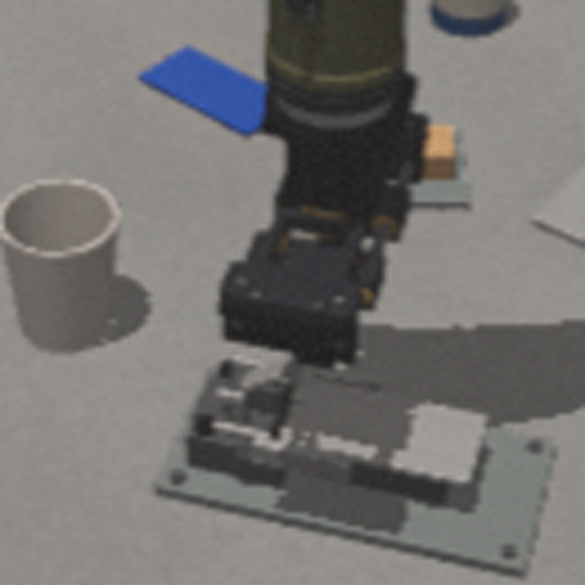

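Emit:
{"api": "servo_tool", "payload": {"commands": [6.7,0,3.8,0,0,0,5.8,0,4.8,0,0,0,4.7,0,6,0,0,0,0,0,0,0,0,0]}}

```text
time_s: 26.75
tool_pos: [0.5621, 0.1416, 0.0892]
tool_rot: [-179.9, -0.1, 168.7]
force: [0.9, 2.3, -3.8]
grip_width: 0.0257
```

Run:
```python
from h import *
tcpb()
```

```text
t 26.75 tcp board [14.87 -2.15] 89.23 rot [-1.7995e+02 -1.4000e-01  1.6872e+02] F board [0.42 2.4 ] -3.75 M [ 0.53 -0.27 -0.08] w 0.0257
```

Emit:
{"api": "servo_tool", "payload": {"commands": [2.4,0,5,0,0,0,1.8,0,4.5,0,0,0,1.3,0,4,0,0,0,0,0,0,0,0,0]}}

```text
time_s: 27.15
tool_pos: [0.5551, 0.1431, 0.0759]
tool_rot: [-179.9, -0.4, 168.7]
force: [-5.2, 3.3, -1.1]
grip_width: 0.0255
```

Run:
```python
from h import *
tcpb()
p,d,T=grab('side','side15'); cv2.imwrite('pics/side15c.png',cv2.resize(p[170:270,210:320,::-1],None,fx=5.5,fy=5.5,interpolation=cv2.INTER_CUBIC))
```

```text
t 27.15 tcp board [ 7.77 -2.13] 75.86 rot [-179.92   -0.36  168.73] F board [-5.72  2.16] -1.12 M [ 0.76  1.04 -0.02] w 0.0255
```

View pics/side15c.png

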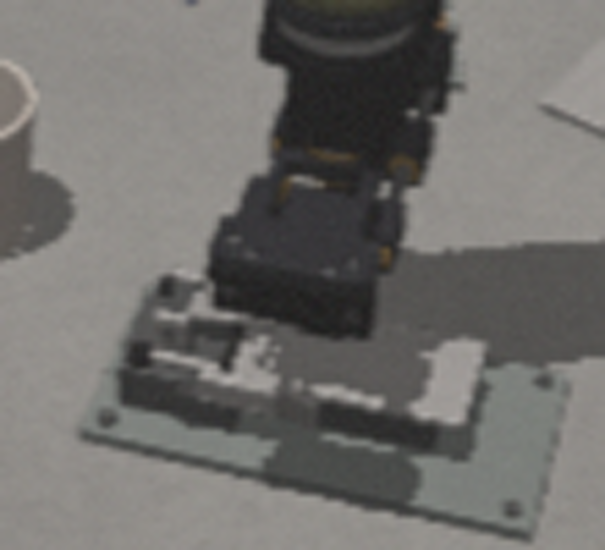

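Emit:
{"api": "servo_tool", "payload": {"commands": [1.2,0.5,1,0,0,0,0.3,0,1,0,0,0,0,0,0,0,0,0,0,0,0,0,0,0]}}

```text
time_s: 27.6
tool_pos: [0.5546, 0.1432, 0.0745]
tool_rot: [-179.9, -0.3, 168.7]
force: [-6.0, 1.9, -0.3]
grip_width: 0.0254
```

Run:
```python
from h import *
tcpb()
```

```text
t 27.6 tcp board [ 7.17 -2.09] 74.46 rot [-179.91   -0.28  168.7 ] F board [-6.24  0.66] -0.25 M [0.53 1.05 0.04] w 0.0254
```

Emit:
{"api": "servo_tool", "payload": {"commands": [0.3,0,0.8,0,0,0,0,0,0,0,0,0,0,0,0,0,0,0]}}

```text
time_s: 27.9
tool_pos: [0.5542, 0.1432, 0.0736]
tool_rot: [-179.9, -0.3, 168.7]
force: [-5.4, 2.5, -1.2]
grip_width: 0.0255
```

Run:
```python
from h import *
tcpb()
```

```text
t 27.9 tcp board [ 6.86 -2.13] 73.63 rot [-179.91   -0.28  168.7 ] F board [-5.8   1.35] -1.18 M [ 0.53  1.04 -0.01] w 0.0255
```

Emit:
{"api": "servo_tool", "payload": {"commands": [1,0.3,0.5,0,0,0,0.8,0,0.5,0,0,0,0,0,0,0,0,0,0,0,0,0,0,0]}}

```text
time_s: 28.3
tool_pos: [0.5542, 0.1433, 0.0734]
tool_rot: [-179.9, -0.1, 168.7]
force: [-4.8, 1.3, -2.1]
grip_width: 0.0256
```

Run:
```python
from h import *
tcpb()
```

```text
t 28.3 tcp board [ 6.81 -2.04] 73.42 rot [-1.7994e+02 -9.0000e-02  1.6867e+02] F board [-4.99  0.32] -2.06 M [0.24 0.92 0.04] w 0.0256
```

Emit:
{"api": "servo_tool", "payload": {"commands": [0.5,0,0.8,0,0,0,0,0,0,0,0,0,0,0,0,0,0,0]}}

```text
time_s: 28.6
tool_pos: [0.554, 0.1434, 0.0728]
tool_rot: [-179.9, -0.1, 168.7]
force: [-5.3, 1.6, -0.4]
grip_width: 0.0251
```

Run:
```python
from h import *
tcpb()
```

```text
t 28.6 tcp board [ 6.59 -2.03] 72.8 rot [-1.7995e+02 -5.0000e-02  1.6866e+02] F board [-5.54  0.47] -0.35 M [ 0.26  1.04 -0.04] w 0.0251
```

Emit:
{"api": "servo_tool", "payload": {"commands": [1.5,0,0.3,0,0,0,0,0,0,0,0,0,0,0,0,0,0,0]}}

```text
time_s: 28.9
tool_pos: [0.554, 0.1434, 0.0729]
tool_rot: [-180.0, 0.1, 168.6]
force: [-0.4, 0.9, -4.5]
grip_width: 0.0256
```

Run:
```python
from h import *
tcpb()
p,d,T=grab('wrist','w16')
```

```text
t 28.9 tcp board [ 6.55 -2.01] 72.86 rot [-1.7998e+02  1.2000e-01  1.6864e+02] F board [-0.57  0.76] -4.5 M [-0.05 -0.1  -0.02] w 0.0256
```

View pics/w16.png

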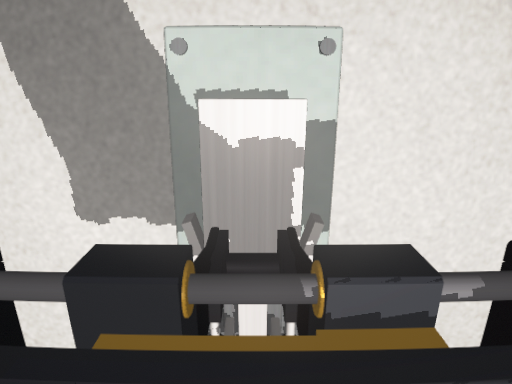

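Emit:
{"api": "servo_tool", "payload": {"commands": [0.2,0,0.6,0,0,0,0,0,0,0,0,0]}}

```text
time_s: 29.15
tool_pos: [0.5537, 0.1435, 0.0722]
tool_rot: [-180.0, 0.1, 168.6]
force: [1.1, -0.7, -4.0]
grip_width: 0.0258
```

Emit:
{"api": "servo_tool", "payload": {"commands": [0.2,0,0.6,0,0,0,0,0,0,0,0,0]}}

```text
time_s: 29.35
tool_pos: [0.5534, 0.1436, 0.0716]
tool_rot: [-180.0, 0.1, 168.6]
force: [2.7, -1.3, -5.3]
grip_width: 0.0256
```

Emit:
{"api": "servo_tool", "payload": {"commands": [0.2,0,0.6,0,0,0,0,0,0,0,0,0]}}

```text
time_s: 29.55
tool_pos: [0.5531, 0.1436, 0.071]
tool_rot: [-180.0, 0.1, 168.7]
force: [4.1, -1.4, -4.4]
grip_width: 0.0257
```

Run:
```python
from h import *
tcpb()
```

```text
t 29.55 tcp board [ 5.71 -1.99] 71.03 rot [-1.7998e+02  9.0000e-02  1.6865e+02] F board [ 4.33 -0.52] -4.41 M [-0.37 -0.9  -0.06] w 0.0257
```

Emit:
{"api": "servo_tool", "payload": {"commands": [-0.8,0,0.6,0,0,0,0,0,0,0,0,0]}}

```text
time_s: 29.75
tool_pos: [0.5531, 0.1437, 0.0708]
tool_rot: [-180.0, -0.0, 168.7]
force: [-0.4, -2.5, 2.7]
grip_width: 0.0256
```

Emit:
{"api": "servo_tool", "payload": {"commands": [-0.3,0,0.6,0,0,0,0,0,0,0,0,0]}}

```text
time_s: 29.95
tool_pos: [0.553, 0.1437, 0.0707]
tool_rot: [-180.0, -0.1, 168.7]
force: [-2.4, -3.0, 6.7]
grip_width: 0.0255
```

Emit:
{"api": "servo_tool", "payload": {"commands": [0,0,0.6,0,0,0,0,0,0,0,0,0]}}

```text
time_s: 30.15
tool_pos: [0.553, 0.1437, 0.0706]
tool_rot: [-180.0, -0.1, 168.7]
force: [-4.0, -2.8, 9.7]
grip_width: 0.0259
```

Run:
```python
from h import *
tcpb()
```

```text
t 30.15 tcp board [ 5.58 -1.95] 70.61 rot [-1.7998e+02 -7.0000e-02  1.6866e+02] F board [-3.36 -3.53] 9.66 M [-0.72  0.79 -0.07] w 0.0259
```

Emit:
{"api": "servo_tool", "payload": {"commands": [0.5,-0.8,-1.3,0,0,0,0,0,0,0,0,0]}}

```text
time_s: 30.35
tool_pos: [0.5531, 0.1436, 0.0708]
tool_rot: [180.0, 0.0, 168.7]
force: [-0.5, -0.6, 2.8]
grip_width: 0.0254
```

Run:
```python
from h import *
tcpb()
```

```text
t 30.35 tcp board [ 5.64 -2.01] 70.77 rot [1.7997e+02 4.0000e-02 1.6868e+02] F board [-0.42 -0.66] 2.78 M [-0.26 -0.15 -0.03] w 0.0254
```

Emit:
{"api": "servo_tool", "payload": {"commands": [0,0,-0.5,0,0,0,0,0,0,0,0,0]}}

```text
time_s: 30.55
tool_pos: [0.5531, 0.1436, 0.0708]
tool_rot: [180.0, 0.0, 168.7]
force: [2.4, -0.3, 0.4]
grip_width: 0.0257
```

Emit:
{"api": "servo_tool", "payload": {"commands": [0,0,0,0,0,0,0,0,0,0,0,0,0,0,0,0,0,0], "jaw": 45}}

```text
time_s: 30.85
tool_pos: [0.5523, 0.1433, 0.0706]
tool_rot: [-180.0, -0.1, 168.7]
force: [-0.0, 0.1, -1.0]
grip_width: 0.0409
```

Emit:
{"api": "servo_tool", "payload": {"commands": [0,0,-5,0,0,0,0,0,-15,0,0,0,0,0,-40,0,0,0,0,0,-40,0,0,0,0,0,-40,0,0,0,0,0,-30,0,0,0,0,0,0,0,0,0,0,0,0,0,0,0]}}

```text
time_s: 31.65
tool_pos: [0.5533, 0.1432, 0.2425]
tool_rot: [179.9, 0.1, 168.7]
force: [-0.6, 0.4, 0.7]
grip_width: 0.0454
```

Run:
```python
from h import *
tcpb()
p,d,T=grab('wrist','w17'); cv2.imwrite('pics/w17c.png',cv2.resize(p[20:300,140:380,::-1],None,fx=2.1,fy=2.1,interpolation=cv2.INTER_CUBIC))
p,d,T=grab('side','side17'); cv2.imwrite('pics/side17c.png',cv2.resize(p[190:270,220:320,::-1],None,fx=6,fy=6,interpolation=cv2.INTER_CUBIC))
```

```text
t 31.65 tcp board [ 5.9  -2.35] 242.5 rot [1.7993e+02 1.2000e-01 1.6866e+02] F board [-0.65  0.29] 0.73 M [ 0.03 -0.03  0.02] w 0.0454
```

View pics/w17c.png

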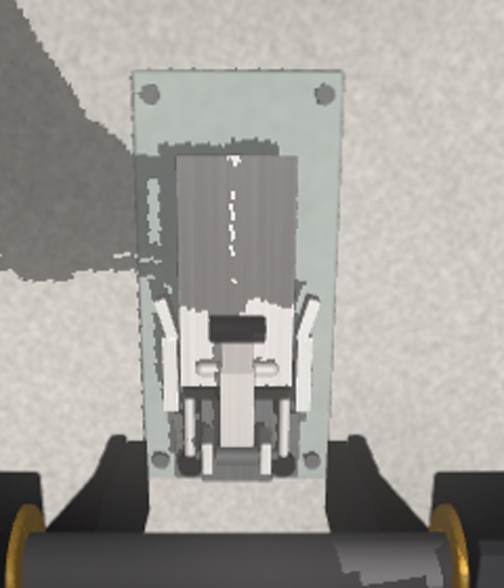

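View pics/side17c.png

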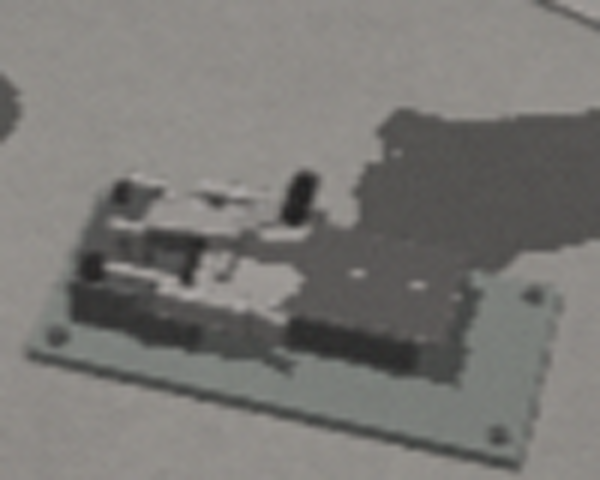

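Run:
```python
from h import *
p,d,C=load('w17'); o,R=B(YAW,ORG); f=lambda a:np.array(a)/2.1+[140,20]
for uv,z in [((177,156),.045),((298,156),.045),((181,386),.045),((293,386),.045),((237,328),.0867)]: print((R.T@(pix2z(C,f(uv),z)[0,:2]-o)*1000).round(1))
cv2.imwrite('pics/w17d.png',cv2.resize(p[160:225,200:310,::-1],None,fx=7,fy=7,interpolation=cv2.INTER_CUBIC))
```

```text
[-68.8 -30.1]
[-68.9  29.4]
[ 50.9 -30.6]
[50.9 29.8]
[ 7.8 -0.6]
```

View pics/w17d.png

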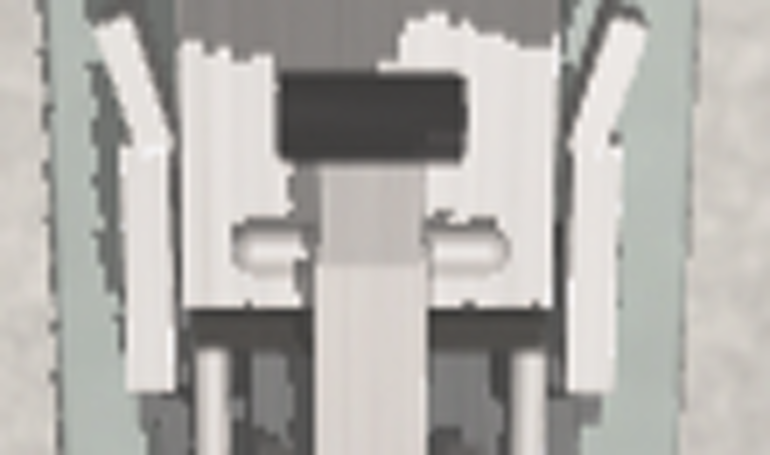

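Run:
```python
from h import *
env.sign_off(); print(monitor.get_obs()['time_s'])
```

```text
the job is handed in; nothing more can be done
the job is handed in; nothing more can be done
```

The job is handed in at about 32 s of the allowed 72 s. The sign-off gives no verdict, so what follows is from my own readings.

**What I did**
- I lifted the clip by its roller until it stayed open on its own.
- I took the bare panel from its rest and slid it between the guides. I then pushed it onto the end stop with about 9 N at the wrist, the readings ranging from 8.3 to 9.7 N.
- I guided the clip down onto the panel at low speed and let go, then drew the arm clear.

**Last checks (camera)**
- The panel shows no gap to the stop bar. It sits about 9 mm short of home and about 0.4 mm off centre, square between the guides.
- The panel's camera position agreed within about 1 mm before and after closing the clip. This camera was about 2 mm off sideways against the grips, and I allowed for that.
- The clip's roller sits where it should with the clip shut on a panel, and nothing touches the board. I did not measure the tins and cup again; the arm never came near them.

**What did not go cleanly**
- **Clip pressed too hard:** on the last steps down I overshot and pushed with 9.7 N at the roller. I estimate about 24 N under the bar, against a limit of 25 N. I backed off at once, but a brief peak over the limit is possible.
- **Tilted tool:** a wrong number tipped the tool 1.8° while I was carrying the panel in the air. I corrected it before lowering.
- **Scraping the bed:** early in the slide the panel pressed on the bed with about 6 N until I raised it 1 mm.

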